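Pack the sampling kit tray

ROBOT

A 7-joint arm with a two-finger parallel gripper is mounted at the origin on a cart in front of the work surface, level with it; the furniture and walls round the work are solid. World frame = base frame: x ahead of the robot, y to its left, z up, the work surface at z = 0. Lengths are in m, angles in rad, forces in N, time in s.
With the tool pointing down it reaches from about 0.425 to 0.875 m from the base axis. Payload 4.7 kg.
Tool frame: the origin (TCP) lies at the very end of the fingers, on their centre line; the grasp point (between the pads) lies 19 mm behind it (ctrl.grip_point_offset is the distance from the TCP to the grasp point, in m); z points along the fingers, y is the line along which they close (so a half turn about z gives the same grasp; the last joint's range is limited). The gripper opens to 85 mm and grips with 20 to 120 N. Pads are 22 mm wide; open, the fingers measure 114 mm over their backs; the gripper's body (76 mm by 85 mm) begins 54 mm behind the grasp point. The pads swing forward as they close: fully open they stand 13 mm farther back than shut.
Start: joints at [-1.1, 0.321, -0.07, 1.45, 0.023, 1.371, -0.057], TCP at [0.287, 0.583, 0.231] pointing down, gripper open.
Joint ranges: [-2.86, 2.86], [-0.3, 2.09], [-1.38, 1.24], [0.06, 2.45], [-1.56, 4.7], [0.09, 2.05], [-2.69, 2.69]. Speed limits (rad/s): [2.57, 2.57, 3.14, 3.14, 3.14, 3.14, 3.14].

INTERFACE

Orientations are given as a unit quaternion [x, y, z, w].
In Python, from workcell import status, vision, ticket, ctrl gives the robot as it stands.
- The arm moves only by the tool send_rows, never from a script. Its argument "steps" is a list of rows, each an object of numbers: "ax", "ay", "az": the turn, a rotation vector about the tool's x, y, z normalised to -1 to 1, where 1 is pi/2 rad; "x", "y", "z": the shift along the tool's x, y, z normalised to -1 to 1, where 1 is 500 mm; "hand": the opening, from 0 (shut) to 1 (fully open). In form: [{"ax": .., "ay": .., "az": .., "x": .., "y": .., "z": .., "hand": ..}, ...]. A call has exactly 5 rows; each row is the pose to reach, as a shift and turn from the pose commanded when the call began, along the tool's axes at that moment; what a row does not reach only later rows make up. A row lasts 1/8 s, in which the tool goes at most 62.5 mm and 10.7 degrees, less where a joint would pass 70% of its speed; a pose out of reach is approached as far as the arm can. A call with a number of a shift or a turn outside -1 to 1 is refused whole. A call with a gripper value outside its range is refused whole. The fingers move at their own pace and stop on an object; "force" is the grip in N (left out, the last holds). Time passes only in rows, so rows that repeat a pose let the fingers close, or fill a call up. It gives the time, the measured TCP pose, the force, the opening and the grip force at its end, in the units of the state.
- status.get_obs(): the state, without advancing time (a new reading comes with each control period).
- vision.read_camera(name): name is "scene" or "top" or "wrist"; returns a dict with "img" (480x640x3 uint8, blue, green, red), "mtx" (3x3 intrinsics, pixels), "eye" and "attitude" of the camera in the world. Camera axes: x right, y up, looking along -z (the intrinsics and any distortion apply to the point x, -y, -z); pixel columns grow to the right and rows downward; lengths in m; the calibration is good to about 2 mm. The wrist camera is an equidistant fisheye: a pixel r from the principal point sees the ray r / f radians off the axis. A picture is of the moment at which its call begins. There is no depth.
- ticket.finish_job(): hands the job in; it is judged then, once.
The state is a dict: "t": time; "joint_pos": joint angles; "qvel": joint speeds; "effort": joint torques, N m; "tcp_pos": TCP position; "tool_rot": TCP orientation; "contact_force": force on the tool from outside, world axes, zero at the start; "wrist_torque": the same for the moment, N m; "width": opening from 0.0 (shut) to 1.0 (fully open); "finger_force": force on a finger pad.
Only numpy, scipy, OpenCV 4.12 (cv2) and the standard library are available. Lean on these libraries where they do the work, as an engineer would, in place of code of your own. Each camera call takes 0.05 s, during which the arm holds its last target. There are 200 camera calls.

TASK

Pack the sampling kit on the steel tray: stand the smaller, blue-capped reagent bottle in the large round nest and the amber dropper bottle in the small round nest, stand the timer upright in the rectangular nest with its length along the nest's length, and lay the marker pen along the pen cradle, resting in both notches. The bigger white-capped bottle and the thin red pencil do not belong to the kit: leave them where they are, and leave everything at rest.

Things in the scene. Friction and masses are not known exactly. Their poses are not given: they have to be found in the camera images.
- reagent_bottle: The smaller reagent bottle, white plastic with a blue screw cap: round, 60 mm in diameter up to 93 mm, sloping shoulder to 124 mm, cap 35 mm in diameter up to 144 mm; about 0.35 kg. Belongs to the kit. Origin: centre of its underside, z up. Stands upright.
- amber_bottle: Small amber dropper bottle with a black rubber teat: round body 42 mm in diameter, cylindrical to 47 mm and narrowing above to a neck 23 mm thick at 66 to 80 mm, 110 mm tall with the teat; about 0.11 kg. Belongs to the kit. Origin: centre of its underside, z up.
- lab_timer: White lab timer with a grey display and three small buttons, standing on its foot: length 60 mm along its y, solid body 32 mm thick along its x (from x = -13 to x = +19 mm; the foot makes it look up to 48 mm deep), 56 mm tall; about 0.07 kg. Belongs to the kit. Origin: in its underside, z up, display facing -x.
- marker_pen (a point): Marker pen, white barrel with red cap: a rod 16 mm thick and 135 mm long, lying on the worktop; about 20 g. Belongs to the kit. This point is its middle, on its axis (8 mm above what it lies on); its y axis is along the pen.
- large_bottle: The larger reagent bottle, white plastic with a white screw cap, 68 mm in diameter and 164 mm tall. Not part of the kit, to be left alone. Origin: centre of its underside, z up.
- red_pencil: Thin red pencil, 7 mm thick and 142 mm long, lying on the worktop. Not part of the kit, to be left alone. Origin: its middle, at its underside; y axis along the pencil.
- large_round_nest: Nest of the reagent bottle: a round cup 80 mm wide inside, 88 mm outside, rim 12 mm high, floor 3 mm thick; black plastic, fixed on the steel kit tray. Origin: centre of its underside, z up, 4 mm above the worktop. The tray is 240 x 280 mm with a 12 mm rim; its four nests lie 2 x 2, 120 x 140 mm apart, in any order.
- small_round_nest: Nest of the amber dropper bottle: a round cup 60 mm wide inside, 68 mm outside, rim 12 mm high, floor 3 mm thick; black plastic, fixed on the steel kit tray. Origin: centre of its underside, z up, 4 mm above the worktop.
- square_nest: Nest of the timer: a rectangular cup 66 mm (its x) by 80 mm (its y, the length) inside, walls 4 mm, rim 12 mm high, floor 3 mm thick; black plastic, fixed on the steel kit tray. Origin: centre of its underside, z up, 4 mm above the worktop.
- pen_cradle: Cradle of the marker: base plate 46 x 96 x 3 mm with two V notches, 12 mm wide, at y = -38 and +38 mm, open between; the pen lies along its y axis. V sides slope 40 degrees, 45 mm apart at the top (27 mm high), and hold the pen's axis 20 mm above the origin; black plastic, fixed on the steel kit tray. Origin: centre of its underside, z up, 4 mm above the worktop.
Mind the look-alikes: they are no part of the job. What is shaped like the lab_timer but green is not meant.

How it is judged:
At the end, for the whole second after the job is handed in: Both kit bottles and the timer stand upright on the floors of their nests, at rest (timer lengthwise within 20 degrees); the marker rests in both notches, its middle within 15 mm of the cradle's middle along it; the white-capped bottle stands and it and the pencil are within 20 mm of their starts (horizontal distance between reagent_bottle and large_round_nest below 0.012 m and z of reagent_bottle in the frame of large_round_nest between -0.002 and 0.008 m and angle between each of reagent_bottle, amber_bottle, lab_timer, large_bottle's own z axis and vertical below 0.1 rad and linear speed of each of reagent_bottle, amber_bottle, lab_timer below 0.02 m/s and horizontal distance between amber_bottle and small_round_nest below 0.012 m and z of amber_bottle in the frame of small_round_nest between -0.002 and 0.008 m and horizontal distance between lab_timer and square_nest below 0.024 m and z of lab_timer in the frame of square_nest between -0.002 and 0.008 m and angle between the y axis of lab_timer and the y axis of square_nest, either way round below 0.35 rad and y of marker_pen in the frame of pen_cradle between -0.015 and 0.015 m and x of marker_pen in the frame of pen_cradle between -0.006 and 0.006 m and z of marker_pen in the frame of pen_cradle between 0.014 and 0.026 m and angle between the y axis of marker_pen and the y axis of pen_cradle, either way round below 0.1 rad and distance of each of large_bottle, red_pencil from where it was at the start of the episode below 0.02 m); the robot touches nothing.
It fails at once if the white-capped bottle was moved more than 30 mm or tipped (distance of large_bottle from where it was at the start of the episode above 0.03 m or angle between large_bottle's own z axis and vertical above 0.3 rad).
It fails at once if the pencil was moved more than 30 mm (distance of red_pencil from where it was at the start of the episode above 0.03 m).
It also fails if it takes over 112 s, if anything falls off the work surface, if the arm or the gripper's body presses on something with over 40 N, if the wrist force passes 120 N, or if a joint passes its speed limit or range.

## Working session

There is one attempt and no reset: what is moved stays moved. The work goes in short steps, Python scripts to look and compute and a tool call to move; the robot and the scene stay as the last step left them, time stands still between calls to the robot, and variables do not carry over. Pictures are saved under pics/ and viewed, at most 14 in all, crops included, and the job is handed in when it is done.

Besides the shell and the picture viewer there is one more tool, called after "Emit:" as a command line: name --argument value ..., lists and objects as JSON in quotes. send_rows: Moves the arm, as the interface text tells. Scaled input: -1 to 1 covers 500 mm each way for a shift and pi/2 rad each way for a turn. Its arguments: {"type":"object","properties":{"steps":{"type":"array","items":{"type":"object","properties":{"ax":{"type":"number"},"ay":{"type":"number"},"az":{"type":"number"},"x":{"type":"number"},"y":{"type":"number"},"z":{"type":"number"},"hand":{"type":"number"}}}},"force":{"type":"number"}},"required":["steps"]}

```bash
mkdir -p pics
cat > h.py <<'E'
import numpy as np, cv2
from scipy.spatial.transform import Rotation as R
from workcell import status, vision, ticket, ctrl
def shot(name,fn):
    c=vision.read_camera(name); cv2.imwrite(f'pics/{fn}.png',c['img']); np.savez(f'pics/{fn}.npz',**{k:np.array(v) for k,v in c.items()}); return c
E
python3 - <<'E'
from h import *
print(status.get_obs()); 
for n in('scene','top','wrist'):
    c=shot(n,n+'0'); print(n,{k:v for k,v in c.items() if k!='img'})
print(ctrl.grip_point_offset)
E
```

```text
{'t': 0.0, 'joint_pos': array([-1.09986091,  0.32182095, -0.07006227,  1.45168934,  0.0226266 ,
        1.37078157, -0.05689687]), 'qvel': array([-1.58227062e-04, -5.31432397e-04, -6.98495676e-04,  1.27916033e-04,
        1.18244427e-03, -1.22534388e-03, -5.49184836e-05]), 'effort': array([ 3.76353557e-05, -4.93585289e+01, -3.82313021e-01, -3.14327288e+01,
        1.29416192e-02,  1.14125165e-02, -1.01870623e-05]), 'tcp_pos': array([0.2865493 , 0.58282933, 0.23021746]), 'tool_rot': array([ 2.26427737e-01,  9.74027497e-01, -9.44252212e-04, -1.51987597e-04]), 'contact_force': array([0.40054208, 0.34379767, 0.94288108]), 'wrist_torque': array([ 0.04103294, -0.05119549,  0.02567147]), 'finger_force': 0.0, 'width': 0.9982476715401674}
scene {'mtx': array([[562.97451646,   0.        , 313.68813168],
       [  0.        , 562.97451646, 227.2885655 ],
       [  0.        ,   0.        ,   1.        ]]), 'eye': array([-0.51881307,  0.66974699,  0.98368791]), 'attitude': array([-0.22170155,  0.37894474,  0.78324573, -0.44019932])}
top {'mtx': array([[453.94704725,   0.        , 324.50696679],
       [  0.        , 453.94704725, 238.3587528 ],
       [  0.        ,   0.        ,   1.        ]]), 'eye': array([0.46958251, 0.01920085, 0.98607533]), 'attitude': array([-0.03092566,  0.01733855,  0.71330477, -0.69995663])}
wrist {'mtx': array([[371.64829954,   0.        , 319.69432877],
       [  0.        , 371.64829954, 240.73717282],
       [  0.        ,   0.        ,   1.        ]]), 'eye': array([0.22130455, 0.61444068, 0.37291972]), 'attitude': array([-0.12197162, -0.07470263,  0.523399  ,  0.83999758])}
0.0187
```

View pics/top0.png

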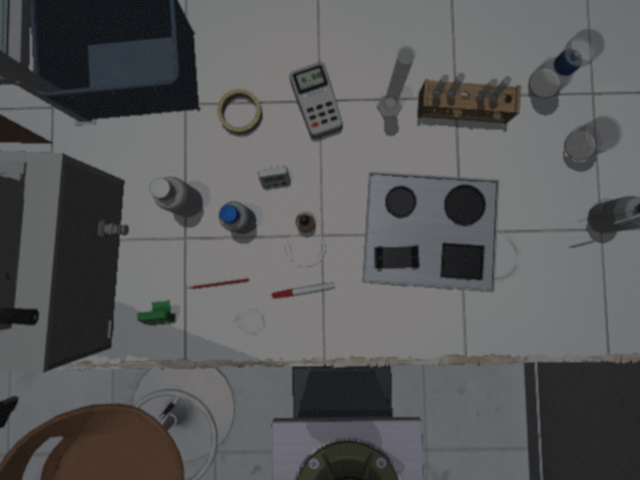

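View pics/scene0.png

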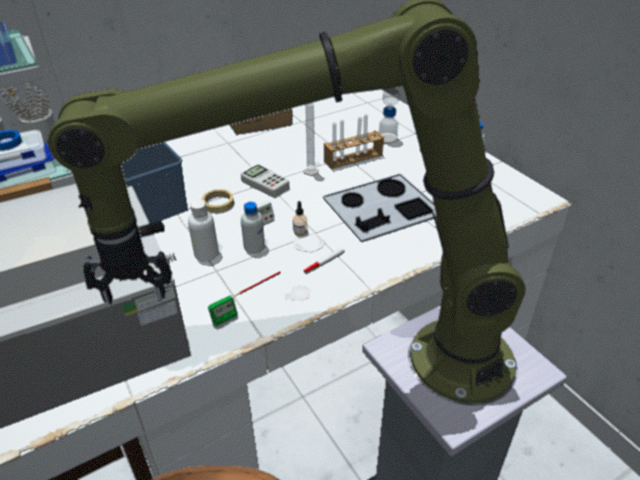

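Run:
```python
import cv2
a=cv2.imread('pics/top0.png')[150:330,130:330];cv2.imwrite('pics/c1.png',cv2.convertScaleAbs(cv2.resize(a,None,fx=3.3,fy=3.3,interpolation=2),alpha=1.4))
b=cv2.imread('pics/scene0.png')[165:335,170:440];cv2.imwrite('pics/c2.png',cv2.resize(b,None,fx=2.9,fy=2.9,interpolation=2))
```

```text
(no output)
```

View pics/c1.png

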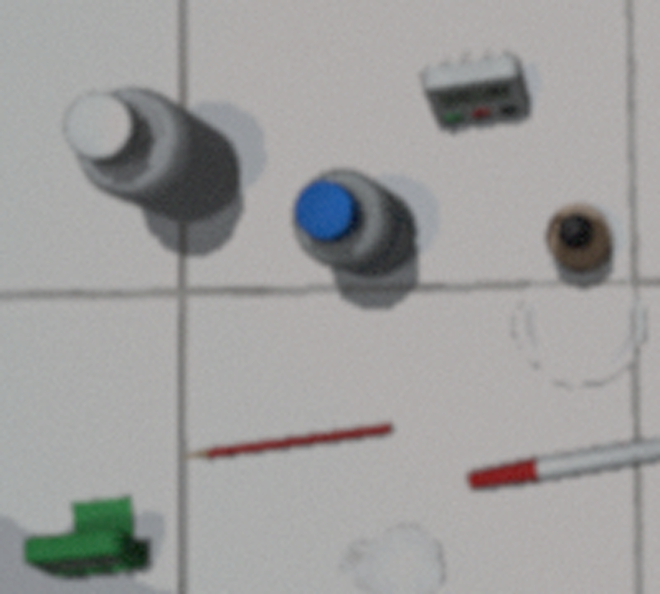

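View pics/c2.png

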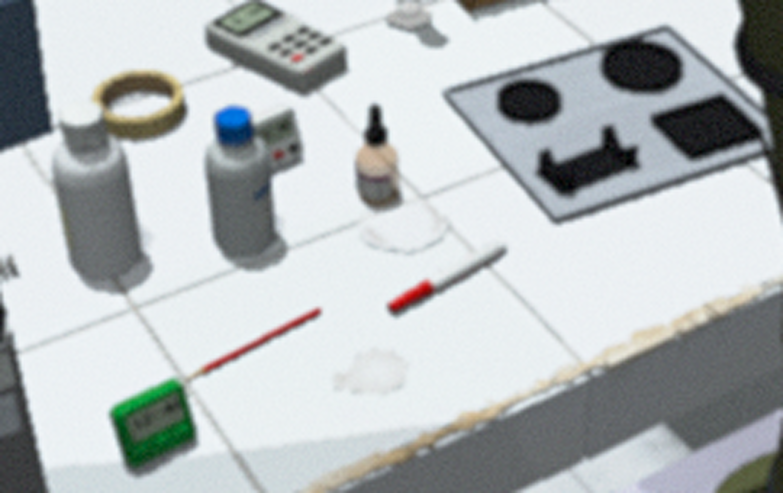

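```bash
cat >> h.py <<'E'
def load(fn): return np.load(f'pics/{fn}.npz')
def ray(c,p):
    K=c['mtx']; x=(p[0]-K[0,2])/K[0,0]; y=(p[1]-K[1,2])/K[0,0]
    if c.get('fish',False):pass
    d=np.array([x,-y,-1.]); return R.from_quat(c['attitude']).apply(d/np.linalg.norm(d))
def rayf(c,p):
    K=c['mtx']; x=p[0]-K[0,2]; y=p[1]-K[1,2]; r=np.hypot(x,y)+1e-9; t=r/K[0,0]
    return R.from_quat(c['attitude']).apply([np.sin(t)*x/r,-np.sin(t)*y/r,-np.cos(t)])
def atz(c,d,z): e=c['eye']; return e+d*(z-e[2])/d[2]
def tri(eyes,ds):
    A=sum(np.eye(3)-np.outer(d,d) for d in ds); b=sum((np.eye(3)-np.outer(d,d))@e for e,d in zip(eyes,ds))
    X=np.linalg.solve(A,b); return X,[np.linalg.norm((np.eye(3)-np.outer(d,d))@(X-e)) for e,d in zip(eyes,ds)]
E
python3 - <<'E'
from h import *
np.set_printoptions(precision=4,suppress=True)
T=dict(load('top0'));S=dict(load('scene0'))
c1=lambda x,y:(130+x/3.3,150+y/3.3)
c2=lambda x,y:(170+x/2.9,165+y/2.9)
for n,a,b in [('bluecap',c1(326,210),c2(233,113)),('teat',c1(577,230),c2(375,108)),('penred',c1(470,481),c2(390,308)),('penwhite',(334,286.5),c2(505,250)),('whitecap',c1(98,125),c2(82,118))]:
    print(n,tri([T['eye'],S['eye']],[ray(T,a),ray(S,b)]))
for n,p in [('pc1',c1(190,455)),('pc2',c1(391,428))]: print(n,atz(T,ray(T,p),.004))
for n,p in [('ttop',c1(430,90)),('ttopR',c1(525,80)),('back',c1(425,68)),('backR',c1(518,52))]: print(n,atz(T,ray(T,p),.056))
for n,p in [('fb',c1(447,128)),('fbR',c1(525,118))]: print(n,atz(T,ray(T,p),.0))
im=T['img'];g=im.max(2)
m=((g<75)).astype(np.uint8); m[:165]=0;m[295:]=0;m[:,:362]=0;m[:,503:]=0
n,l,s,c=cv2.connectedComponentsWithStats(m)
for i in range(1,n):
    if s[i,4]>200:
        pts=cv2.findContours((l==i).astype(np.uint8),0,1)[0][0]; r=cv2.minAreaRect(pts)
        print(s[i],r, atz(T,ray(T,r[0]),.014)); 
        bx=cv2.boxPoints(r); print([atz(T,ray(T,p),.014)[:2] for p in bx])
a=im[160:300,355:510];cv2.imwrite('pics/c3.png',cv2.convertScaleAbs(cv2.resize(a,None,fx=4.2,fy=4.2,interpolation=2),alpha=1.6))
E
```

```text
bluecap (array([0.5776, 0.2139, 0.1463]), [np.float64(0.0010674325267134447), np.float64(0.001067432526713465)])
teat (array([0.5683, 0.0749, 0.1049]), [np.float64(0.0019212796030536998), np.float64(0.0019212796030537735)])
penred (array([0.4158, 0.1517, 0.0095]), [np.float64(0.0006081875704343086), np.float64(0.0006081875704343312)])
penwhite (array([0.4329, 0.0192, 0.0049]), [np.float64(0.0003474644543653889), np.float64(0.0003474644543654505)])
whitecap (array([0.6253, 0.3372, 0.1595]), [np.float64(0.0011291213290563486), np.float64(0.0011291213290561997)])
pc1 [0.4352 0.336  0.004 ]
pc2 [0.4505 0.2035 0.004 ]
ttop [0.6632 0.1677 0.056 ]
ttopR [0.6683 0.1076 0.056 ]
back [0.6773 0.1707 0.056 ]
backR [0.6862 0.1118 0.056 ]
fb [0.649  0.1655 0.    ]
fbR [0.6546 0.1133 0.    ]
[ 444  184   42   43 1383] ((464.50006103515625, 204.50001525878906), (41.01219177246094, 41.01219177246094), 45.0) [ 0.6031 -0.2643  0.014 ]
[array([ 0.6044, -0.2024]), array([ 0.666 , -0.2667]), array([ 0.6018, -0.326 ]), array([ 0.5408, -0.2618])]
[385 186  32  32 790] ((400.25006103515625, 201.25001525878906), (30.405588150024414, 31.11269760131836), 45.0) [ 0.6131 -0.1271  0.014 ]
[array([ 0.6135, -0.0804]), array([ 0.6604, -0.1291]), array([ 0.6126, -0.1738]), array([ 0.5661, -0.1252])]
[ 440  242   45   39 1529] ((462.1929016113281, 261.29949951171875), (43.17571258544922, 35.908512115478516), 4.085616588592529) [ 0.4816 -0.2546  0.014 ]
[array([ 0.4478, -0.2051]), array([ 0.5239, -0.2133]), array([ 0.5155, -0.3043]), array([ 0.4397, -0.2957])]
[374 245  46  26 976] ((396.3426513671875, 257.0895690917969), (24.01898956298828, 44.61054611206055), 86.90594482421875) [ 0.4932 -0.1153  0.014 ]
[array([ 0.5172, -0.0671]), array([ 0.5205, -0.1622]), array([ 0.4693, -0.1633]), array([ 0.4659, -0.0685])]
```

View pics/c3.png

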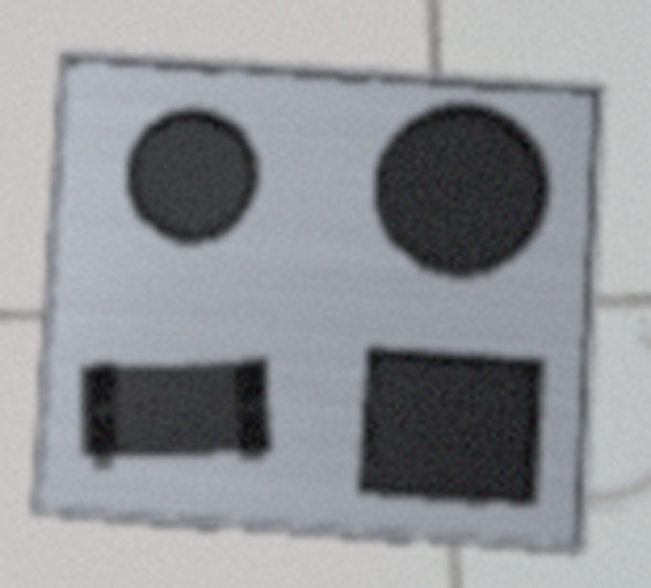

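```bash
cat >> h.py <<'E'
def plan(x,y,z,psi):
    o=status.get_obs(); Rc=R.from_quat(o['tool_rot']); p=o['tcp_pos']
    c,s=np.cos(np.radians(psi)),np.sin(np.radians(psi))
    Rt=R.from_matrix(np.array([[-s,c,0],[c,s,0],[0,0,-1.]]))
    d=Rc.inv().apply(np.array([x,y,z])-p)/.5; w=(Rc.inv()*Rt).as_rotvec()/(np.pi/2)
    print('shift',d.round(3),'turn',w.round(3),'rows',(np.linalg.norm(d)*8).round(1),(np.degrees(np.linalg.norm(w)*np.pi/2)/10.7).round(1),'t',round(o['t'],2))
E
sed -i '/^import numpy/a np.set_printoptions(precision=4,suppress=True)' h.py
sed -i "/c.get('fish'/d" h.py
python3 -c "
from h import *
plan(.5,.12,.30,15)"
```

```text
shift [-0.792 -0.643 -0.138] turn [-0.001  0.     0.543] rows 8.2 4.6 t 0.15
```

Emit:
send_rows --steps '[{"x": -0.05,"y": -0.04,"z": -0.138,"az": 0.1,"hand": 1},{"x": -0.15,"y": -0.12,"z": -0.138,"az": 0.2,"hand": 1},{"x": -0.25,"y": -0.2,"z": -0.138,"az": 0.3,"hand": 1},{"x": -0.35,"y": -0.28,"z": -0.138,"az": 0.4,"hand": 1},{"x": -0.45,"y": -0.36,"z": -0.138,"az": 0.5,"hand": 1}]'

```text
validation failed for argument at $.st...
```

```bash
python3 -c "
from h import *
plan(.5,.12,.30,15)"
```

```text
shift [-0.792 -0.643 -0.138] turn [-0.001  0.     0.543] rows 8.2 4.6 t 0.15
```

Emit:
send_rows --steps '[{"ax": 0,"ay": 0,"az": 0.1,"x": -0.05,"y": -0.04,"z": -0.138,"hand": 1},{"ax": 0,"ay": 0,"az": 0.2,"x": -0.15,"y": -0.12,"z": -0.138,"hand": 1},{"ax": 0,"ay": 0,"az": 0.3,"x": -0.25,"y": -0.2,"z": -0.138,"hand": 1},{"ax": 0,"ay": 0,"az": 0.4,"x": -0.35,"y": -0.28,"z": -0.138,"hand": 1},{"ax": 0,"ay": 0,"az": 0.5,"x": -0.45,"y": -0.36,"z": -0.138,"hand": 1}]'

```text
t: 0.78
tcp_pos: [0.4044, 0.3321, 0.3002]
tool_rot: [0.584, 0.812, 0.0, 0.0]
contact_force: [1.3, -0.1, -0.6]
width: 0.997
finger_force: 0.0
```

```bash
python3 -c "
from h import *
plan(.5,.12,.30,15)"
```

```text
shift [-0.463  0.046  0.   ] turn [ 0.    -0.     0.039] rows 3.7 0.3 t 0.78
```

Emit:
send_rows --steps '[{"ax": 0,"ay": 0,"az": 0.039,"x": -0.11,"y": 0.01,"z": 0,"hand": 1},{"ax": 0,"ay": 0,"az": 0.039,"x": -0.23,"y": 0.023,"z": 0,"hand": 1},{"ax": 0,"ay": 0,"az": 0.039,"x": -0.35,"y": 0.035,"z": 0,"hand": 1},{"ax": 0,"ay": 0,"az": 0.039,"x": -0.463,"y": 0.046,"z": 0,"hand": 1},{"ax": 0,"ay": 0,"az": 0.039,"x": -0.463,"y": 0.046,"z": 0,"hand": 1}]'

```text
t: 1.4
tcp_pos: [0.5018, 0.1166, 0.3004]
tool_rot: [0.611, 0.792, -0.0, 0.001]
contact_force: [0.1, -0.0, -0.4]
width: 1.0
finger_force: 0.0
```

```bash
python3 -c "
from h import *
print(status.get_obs()['tcp_pos']); c=shot('wrist','w1')
print(c['eye'],R.from_quat(c['attitude']).as_matrix())
cv2.imwrite('pics/w1b.png',cv2.resize(c['img'],(800,600),interpolation=2))"
```

```text
[0.5018 0.1166 0.3004]
[0.4828 0.186  0.4429] [[ 0.967  -0.2441 -0.0723]
 [ 0.2546  0.9269  0.2757]
 [-0.0003 -0.2851  0.9585]]
```

View pics/w1b.png

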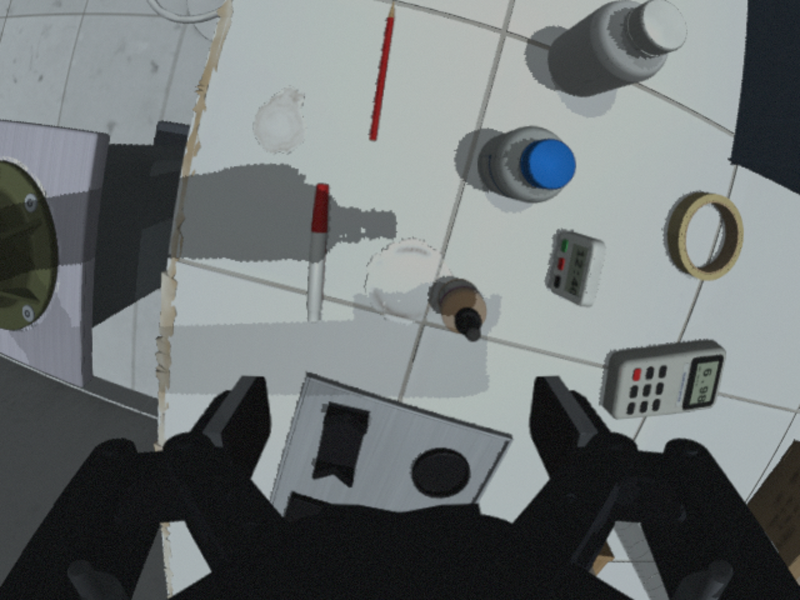

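Run:
```python
from h import *
w=load('w1')['img'][175:255,425:500];t=load('top0')['img'][158:198,250:300]
w=cv2.resize(w,None,fx=6,fy=6,interpolation=2);t=cv2.resize(t,None,fx=6.8,fy=6.8,interpolation=2)
o=np.zeros((480,800,3),np.uint8);o[:,:450]=w;o[:272,455:795]=cv2.convertScaleAbs(t,alpha=1.5);cv2.imwrite('pics/c4.png',o)
```

```text
(no output)
```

View pics/c4.png

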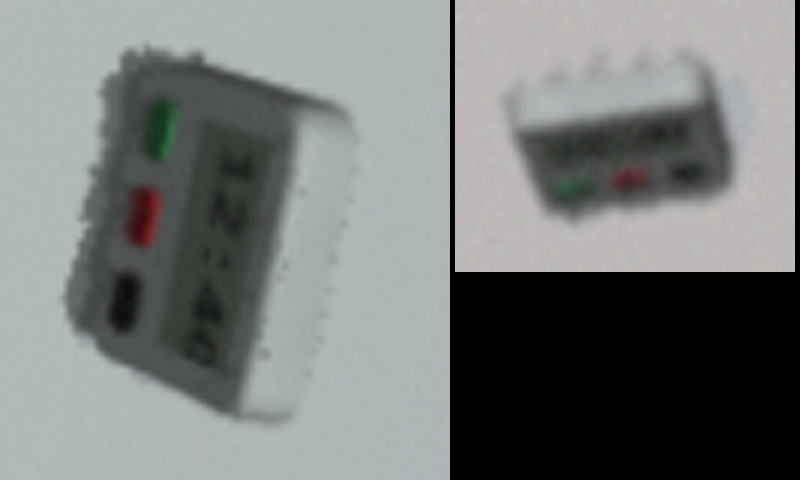

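Run:
```python
from h import *
T=dict(load('top0'));W=dict(load('w1'));S=dict(load('scene0'))
w=lambda x,y:(425+x/6,175+y/6); t=lambda x,y:(250+(x-455)/6.8,158+y/6.8); b=lambda x,y:(x/1.25,y/1.25)
c1=lambda x,y:(130+x/3.3,150+y/3.3)
for n,a,p in [('ft L',w(300,107),t(518,128)),('ft R',w(237,415),t(705,108)),('fb L',w(130,62),t(547,207)),('fb R',w(95,345),t(733,187)),('bt L',w(352,130),t(510,88)),('bt R',w(290,420),t(697,60)),
 ('cap',b(549,163),c1(326,210)),('teat',b(469,322),c1(577,230)),('penred',b(322,184),c1(470,481)),('penwhite',b(314,320),(334,286.5))]:
    print(n,*tri([W['eye'],T['eye']],[rayf(W,a),ray(T,p)]))
for n,a in [('penred',b(322,184)),('penwhite',b(314,320)),('pencil1',b(391,5)),('pencil2',b(373,139))]: print(n,atz(W,rayf(W,a),.008))
```

```text
ft L [0.6658 0.1715 0.0527] [np.float64(0.0014338421404160345), np.float64(0.0014338421404160864)]
ft R [0.6691 0.1131 0.0623] [np.float64(0.0018274190263551549), np.float64(0.0018274190263552002)]
fb L [0.6488 0.1688 0.0054] [np.float64(5.494117119528269e-05), np.float64(5.4941171195182563e-05)]
fb R [0.6545 0.1098 0.0159] [np.float64(0.002960673945995541), np.float64(0.002960673945995614)]
bt L [0.6762 0.1718 0.0581] [np.float64(2.4010185549762003e-05), np.float64(2.4010185549897697e-05)]
bt R [0.6841 0.1149 0.0573] [np.float64(0.0004603680055974472), np.float64(0.0004603680055974183)]
cap [0.5792 0.2168 0.1322] [np.float64(0.0007521909926539013), np.float64(0.0007521909926540474)]
teat [0.5719 0.0757 0.0712] [np.float64(0.0009562526569139938), np.float64(0.0009562526569139642)]
penred [0.4151 0.1523 0.0011] [np.float64(0.00016052555264136216), np.float64(0.00016052555264143903)]
penwhite [0.435  0.0185 0.0037] [np.float64(0.0023685270184894166), np.float64(0.002368527018489442)]
penred [0.4163 0.1528 0.008 ]
penwhite [0.4378 0.0198 0.008 ]
pencil1 [0.4347 0.3365 0.008 ]
pencil2 [0.4523 0.205  0.008 ]
```

Run:
```python
from h import *
T=dict(load('top0'));W=dict(load('w1'));S=dict(load('scene0'))
b=lambda x,y:(x/1.25,y/1.25); c1=lambda x,y:(130+x/3.3,150+y/3.3); c2=lambda x,y:(170+x/2.9,165+y/2.9)
for n,w,t,s,z in [('cap',b(549,163),c1(326,210),c2(233,113),.144),('teat',b(469,326),c1(576,228),c2(375,108),.108)]:
    ds=[rayf(W,w),ray(T,t),ray(S,s)]
    print(n,tri([W['eye'],T['eye'],S['eye']],ds)[0],*[atz(c,d,z)[:2] for c,d in zip((W,T,S),ds)])
# bottle bodies at table: amber base ellipse in top
print('amber body mid z.035', atz(T,ray(T,c1(580,238)),.04), atz(W,rayf(W,b(460,300)),.04))
plan(.578,.215,.2,20)
```

```text
cap [0.5764 0.2147 0.1468] [0.576  0.2162] [0.5773 0.2134] [0.5815 0.2133]
teat [0.5681 0.0775 0.1035] [0.5649 0.0838] [0.5681 0.0737] [0.5659 0.0785]
amber body mid z.035 [0.5693 0.0755 0.04  ] [0.566 0.085 0.04 ]
shift [0.143 0.198 0.2  ] turn [-0.    -0.    -0.055] rows 2.5 0.5 t 1.45
```

Emit:
send_rows --steps '[{"ax": 0,"ay": 0,"az": -0.055,"x": 0.07,"y": 0.1,"z": 0.07,"hand": 1},{"ax": 0,"ay": 0,"az": -0.055,"x": 0.143,"y": 0.197,"z": 0.15,"hand": 1},{"ax": 0,"ay": 0,"az": -0.055,"x": 0.143,"y": 0.197,"z": 0.2,"hand": 1},{"ax": 0,"ay": 0,"az": -0.055,"x": 0.143,"y": 0.197,"z": 0.2,"hand": 1},{"ax": 0,"ay": 0,"az": -0.055,"x": 0.143,"y": 0.197,"z": 0.2,"hand": 1}]'

```text
t: 2.08
tcp_pos: [0.5763, 0.2177, 0.2015]
tool_rot: [0.571, 0.821, 0.0, 0.0]
contact_force: [0.3, -0.5, 0.5]
width: 1.001
finger_force: 0.0
```

```bash
python3 -c "
from h import *
c=shot('wrist','w2'); plan(.577,.215,.123,20); cv2.imwrite('pics/w2b.png',c['img'])"
```

```text
shift [-0.005 -0.002  0.159] turn [ 0.002 -0.     0.003] rows 1.3 0.0 t 2.12
```

View pics/w2b.png

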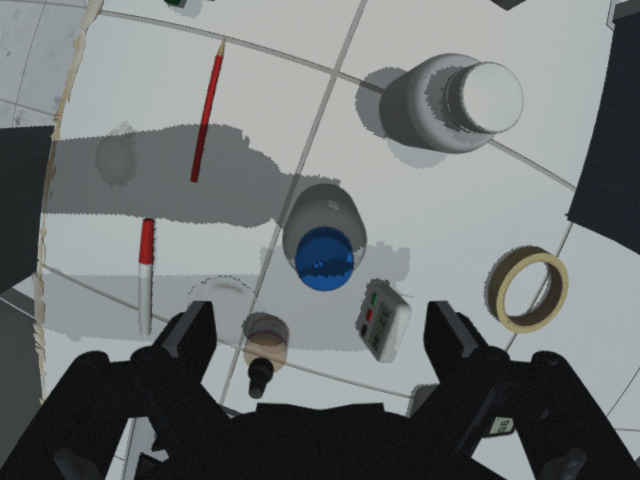

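Run:
```python
from h import *
W=dict(load('w1'));V=dict(load('w2'));T=dict(load('top0'))
b=lambda x,y:(x/1.25,y/1.25);c1=lambda x,y:(130+x/3.3,150+y/3.3)
E=[W['eye'],V['eye'],T['eye']]
for n,a,c,t in [('cap',b(549,163),(325,259),c1(326,210)),('teat',b(469,326),(258,391),c1(576,228)),('collar',b(462,312),(261,368),c1(577,232))]:
    d=[rayf(W,a),rayf(V,c),ray(T,t)]; print(n,tri(E,d)[0],tri(E[:2],d[:2])); print([atz(k,q,.14 if n=='cap' else .1)[:2] for k,q in zip((W,V,T),d)])
for p in [(148,218),(145,335)]: print('pen',atz(V,rayf(V,p),.008))
```

```text
cap [0.5791 0.2167 0.1328] (array([0.579 , 0.2172, 0.1345]), [np.float64(3.2366658143526455e-05), np.float64(3.236665814362835e-05)])
[array([0.5773, 0.2166]), array([0.5783, 0.2189]), array([0.5778, 0.2144])]
teat [0.5702 0.0762 0.0965] (array([0.5691, 0.0816, 0.1046]), [np.float64(0.0034005918038437248), np.float64(0.0034005918038438813)])
[array([0.5669, 0.0814]), array([0.5727, 0.0759]), array([0.569 , 0.0742])]
collar [0.5691 0.0774 0.065 ] (array([0.5671, 0.0826, 0.0738]), [np.float64(0.0034326960976950372), np.float64(0.0034326960976951825)])
[array([0.558 , 0.0911]), array([0.5684, 0.1006]), array([0.5666, 0.0736])]
pen [0.4162 0.1544 0.008 ]
pen [0.4374 0.0177 0.008 ]
```

Emit:
send_rows --force 60 --steps '[{"ax": 0,"ay": 0,"az": 0,"x": -0.005,"y": 0,"z": 0.06,"hand": 1},{"ax": 0,"ay": 0,"az": 0,"x": -0.005,"y": 0,"z": 0.12,"hand": 1},{"ax": 0,"ay": 0,"az": 0,"x": -0.005,"y": 0,"z": 0.157,"hand": 1},{"ax": 0,"ay": 0,"az": 0,"x": -0.005,"y": 0,"z": 0.157,"hand": 1},{"ax": 0,"ay": 0,"az": 0,"x": -0.005,"y": 0,"z": 0.157,"hand": 0.7}]'

```text
t: 2.75
tcp_pos: [0.5783, 0.2154, 0.1236]
tool_rot: [0.572, 0.82, 0.001, 0.001]
contact_force: [-0.8, 0.4, 0.8]
width: 0.814
finger_force: 0.0
```

Good; close on the cap.

Emit:
send_rows --force 60 --steps '[{"ax": 0,"ay": 0,"az": 0,"x": 0,"y": 0,"z": 0,"hand": 0.55},{"ax": 0,"ay": 0,"az": 0,"x": 0,"y": 0,"z": 0,"hand": 0.45},{"ax": 0,"ay": 0,"az": 0,"x": 0,"y": 0,"z": 0,"hand": 0.3},{"ax": 0,"ay": 0,"az": 0,"x": 0,"y": 0,"z": 0,"hand": 0.2},{"ax": 0,"ay": 0,"az": 0,"x": 0,"y": 0,"z": 0,"hand": 0.2}]'

```text
t: 3.38
tcp_pos: [0.5782, 0.2155, 0.1229]
tool_rot: [0.572, 0.821, 0.001, 0.001]
contact_force: [1.9, 0.6, 5.3]
width: 0.387
finger_force: 59.8
```

Emit:
send_rows --force 80 --steps '[{"ax": 0,"ay": 0,"az": 0,"x": 0,"y": 0,"z": -0.04,"hand": 0.1},{"ax": 0,"ay": 0,"az": 0,"x": 0,"y": 0,"z": -0.1,"hand": 0.1},{"ax": 0,"ay": 0,"az": 0,"x": 0,"y": 0,"z": -0.17,"hand": 0.1},{"ax": 0,"ay": 0,"az": 0,"x": 0,"y": 0,"z": -0.24,"hand": 0.1},{"ax": 0,"ay": 0,"az": 0,"x": 0,"y": 0,"z": -0.29,"hand": 0.1}]'

```text
t: 4.0
tcp_pos: [0.5769, 0.2148, 0.2686]
tool_rot: [0.572, 0.82, -0.0, -0.0]
contact_force: [-0.8, -0.4, -2.6]
width: 0.376
finger_force: 79.7
```

```bash
python3 -c "
from h import *
plan(.603,-.264,.27,-20);plan(.59,-.03,.27,0)"
```

```text
shift [-0.916 -0.283 -0.003] turn [-0.     0.     0.447] rows 7.7 3.8 t 4.0
shift [-0.468 -0.145 -0.003] turn [-0.     0.     0.225] rows 3.9 1.9 t 4.0
```

Emit:
send_rows --steps '[{"ax": 0,"ay": 0,"az": 0.03,"x": -0.05,"y": -0.015,"z": 0,"hand": 0.1},{"ax": 0,"ay": 0,"az": 0.08,"x": -0.14,"y": -0.043,"z": 0,"hand": 0.1},{"ax": 0,"ay": 0,"az": 0.13,"x": -0.24,"y": -0.074,"z": 0,"hand": 0.1},{"ax": 0,"ay": 0,"az": 0.18,"x": -0.34,"y": -0.105,"z": 0,"hand": 0.1},{"ax": 0,"ay": 0,"az": 0.23,"x": -0.44,"y": -0.136,"z": 0,"hand": 0.1}]'

```text
t: 4.62
tcp_pos: [0.5881, -0.0181, 0.2657]
tool_rot: [0.712, 0.703, -0.001, -0.001]
contact_force: [0.9, -0.4, -1.8]
width: 0.382
finger_force: 80.0
```

```bash
python3 -c "
from h import *
plan(.603,-.264,.27,-20)"
```

```text
shift [-0.491  0.036 -0.008] turn [-0.002  0.001  0.214] rows 3.9 1.8 t 4.62
```

Emit:
send_rows --steps '[{"ax": 0,"ay": 0,"az": 0.05,"x": -0.11,"y": 0.008,"z": 0,"hand": 0.1},{"ax": 0,"ay": 0,"az": 0.1,"x": -0.22,"y": 0.016,"z": 0,"hand": 0.1},{"ax": 0,"ay": 0,"az": 0.15,"x": -0.33,"y": 0.024,"z": 0,"hand": 0.1},{"ax": 0,"ay": 0,"az": 0.2,"x": -0.43,"y": 0.031,"z": -0.005,"hand": 0.1},{"ax": 0,"ay": 0,"az": 0.214,"x": -0.491,"y": 0.036,"z": -0.008,"hand": 0.1}]'

```text
t: 5.25
tcp_pos: [0.603, -0.2652, 0.2698]
tool_rot: [0.82, 0.573, -0.002, -0.001]
contact_force: [0.5, 0.5, -1.3]
width: 0.382
finger_force: 79.9
```

```bash
python3 -c "
from h import *
c=shot('wrist','w3'); plan(.603,-.264,.15,-20); cv2.imwrite('pics/w3b.png',cv2.resize(c['img'],(800,600),interpolation=2))"
```

```text
shift [ 0.013 -0.002  0.24 ] turn [-0.001  0.004 -0.004] rows 1.9 0.0 t 5.3
```

View pics/w3b.png

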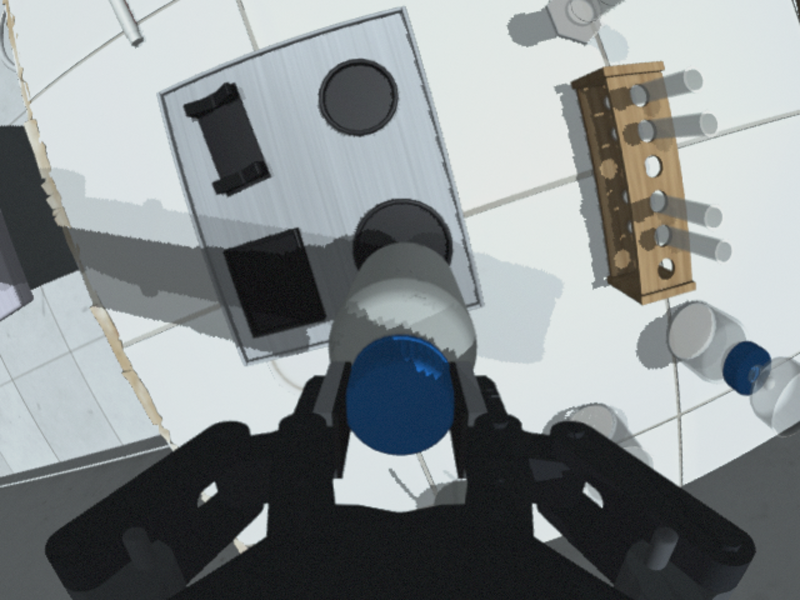

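Run:
```python
from h import *
W=dict(load('w3'));T=dict(load('top0'))
f=lambda x,y,z:atz(W,rayf(W,(x/1.25,y/1.25)),z)[:2]
c3=lambda x,y:(355+x/4.2,160+y/4.2)
g=lambda x,y,z:atz(T,ray(T,c3(x,y)),z)[:2]
print('small',f(358,97,.016),g(193,176,.016))
print('large edges', f(353,245,.016),f(452,245,.016),f(405,199,.016),'top',g(462,189,.016))
q=np.array([f(225,250,.016),f(297,229,.016),f(326,318,.016),f(253,338,.016)]);print('rect',q,q.mean(0))
q=np.array([g(369,348,.016),g(543,360,.016),g(535,503,.016),g(361,492,.016)]);print('rect top',q,q.mean(0))
print('cradle ends plate',f(213,101,.02),f(242,178,.02), 'top',g(102,413,.02),g(252,406,.02))
print('cradle plate z7', g(85,410,.012))
print('tray c',[f(x,y,.016) for x,y in [(161,93),(405,8),(481,305),(245,363)]])
```

```text
small [ 0.6143 -0.1291] [ 0.6113 -0.1283]
large edges [ 0.5652 -0.2471] [ 0.6458 -0.2765] [ 0.621  -0.2253] top [ 0.6017 -0.2647]
rect [[ 0.4533 -0.2087]
 [ 0.5242 -0.2163]
 [ 0.5173 -0.3007]
 [ 0.4426 -0.2952]] [ 0.4844 -0.2552]
rect top [[ 0.5216 -0.2146]
 [ 0.5138 -0.302 ]
 [ 0.4418 -0.295 ]
 [ 0.4489 -0.208 ]] [ 0.4815 -0.2549]
cradle ends plate [ 0.4957 -0.0802] [ 0.4959 -0.1558] top [ 0.4911 -0.0783] [ 0.4932 -0.1539]
cradle plate z7 [ 0.4929 -0.0705]
tray c [array([ 0.4488, -0.0469]), array([ 0.679 , -0.0671]), array([ 0.6533, -0.3372]), array([ 0.4229, -0.316 ])]
```

Emit:
send_rows --steps '[{"ax": 0,"ay": 0.004,"az": 0,"x": 0.013,"y": 0,"z": 0.06,"hand": 0.1},{"ax": 0,"ay": 0.004,"az": 0,"x": 0.013,"y": 0,"z": 0.13,"hand": 0.1},{"ax": 0,"ay": 0.004,"az": 0,"x": 0.012,"y": 0,"z": 0.2,"hand": 0.1},{"ax": 0,"ay": 0.004,"az": 0,"x": 0.012,"y": 0,"z": 0.24,"hand": 0.1},{"ax": 0,"ay": 0.004,"az": 0,"x": 0.012,"y": 0,"z": 0.24,"hand": 0.1}]'

```text
t: 5.92
tcp_pos: [0.6062, -0.2546, 0.149]
tool_rot: [0.818, 0.575, 0.001, -0.003]
contact_force: [-0.6, 0.2, -2.2]
width: 0.38
finger_force: 80.0
```

```bash
python3 -c "
from h import *
plan(.603,-.265,.1305,-20);print(status.get_obs()['contact_force'])"
```

```text
shift [-0.022  0.001  0.037] turn [-0.003 -0.004  0.003] rows 0.3 0.0 t 5.92
[-0.5768  0.2388 -2.1537]
```

Emit:
send_rows --steps '[{"ax": -0.002,"ay": -0.003,"az": 0,"x": -0.022,"y": 0,"z": 0.01,"hand": 0.1},{"ax": -0.002,"ay": -0.003,"az": 0,"x": -0.022,"y": 0,"z": 0.022,"hand": 0.1},{"ax": -0.002,"ay": -0.003,"az": 0,"x": -0.022,"y": 0,"z": 0.032,"hand": 0.1},{"ax": -0.002,"ay": -0.003,"az": 0,"x": -0.022,"y": 0,"z": 0.037,"hand": 0.1},{"ax": -0.002,"ay": -0.003,"az": 0,"x": -0.022,"y": 0,"z": 0.037,"hand": 0.1}]'

```text
t: 6.55
tcp_pos: [0.6043, -0.2647, 0.1321]
tool_rot: [0.818, 0.576, 0.002, 0.001]
contact_force: [-0.4, -0.6, -2.6]
width: 0.379
finger_force: 80.0
```

```bash
python3 -c "
from h import *
c=shot('wrist','w4');plan(.603,-.265,.13,-20);print(status.get_obs()['contact_force'])
cv2.imwrite('pics/w4b.png',c['img'])"
```

```text
shift [-0.001 -0.002  0.004] turn [ 0.002 -0.001  0.004] rows 0.0 0.0 t 6.6
[ 0.7267 -0.8096 -2.4769]
```

Lower 2 mm more, watch force, then release and retract.

Emit:
send_rows --steps '[{"ax": 0,"ay": 0,"az": 0,"x": 0,"y": 0,"z": 0.003,"hand": 0.1},{"ax": 0,"ay": 0,"az": 0,"x": 0,"y": 0,"z": 0.005,"hand": 0.1},{"ax": 0,"ay": 0,"az": 0,"x": 0,"y": 0,"z": 0.006,"hand": 0.1},{"ax": 0,"ay": 0,"az": 0,"x": 0,"y": 0,"z": 0.006,"hand": 0.1},{"ax": 0,"ay": 0,"az": 0,"x": 0,"y": 0,"z": 0.006,"hand": 0.1}]'

```text
t: 7.22
tcp_pos: [0.6046, -0.2652, 0.1301]
tool_rot: [0.818, 0.576, 0.002, 0.001]
contact_force: [-0.2, 0.9, 5.1]
width: 0.378
finger_force: 80.9
```

Emit:
send_rows --steps '[{"ax": 0,"ay": 0,"az": 0,"x": 0,"y": 0,"z": 0,"hand": 0.45},{"ax": 0,"ay": 0,"az": 0,"x": 0,"y": 0,"z": 0,"hand": 0.6},{"ax": 0,"ay": 0,"az": 0,"x": 0,"y": 0,"z": 0,"hand": 0.8},{"ax": 0,"ay": 0,"az": 0,"x": 0,"y": 0,"z": 0,"hand": 0.9},{"ax": 0,"ay": 0,"az": 0,"x": 0,"y": 0,"z": 0,"hand": 1}]'

```text
t: 7.85
tcp_pos: [0.6042, -0.2651, 0.1292]
tool_rot: [0.818, 0.576, 0.002, 0.001]
contact_force: [0.5, 0.2, 0.0]
width: 0.998
finger_force: 0.0
```

Emit:
send_rows --steps '[{"ax": 0,"ay": 0,"az": 0,"x": 0,"y": 0,"z": -0.05,"hand": 1},{"ax": 0,"ay": 0,"az": 0,"x": 0,"y": 0,"z": -0.14,"hand": 1},{"ax": 0,"ay": 0,"az": 0,"x": 0,"y": 0,"z": -0.2,"hand": 1},{"ax": 0,"ay": 0,"az": 0,"x": 0,"y": 0,"z": -0.2,"hand": 1},{"ax": 0,"ay": 0,"az": 0,"x": 0,"y": 0,"z": -0.2,"hand": 1}]'

```text
t: 8.48
tcp_pos: [0.6035, -0.2648, 0.2284]
tool_rot: [0.818, 0.576, 0.001, 0.0]
contact_force: [-0.4, -0.9, 0.2]
width: 1.001
finger_force: 0.0
```

```bash
python3 -c "
from h import *
plan(.568,.08,.23,8)"
```

```text
shift [ 0.625 -0.299 -0.003] turn [ 0.002 -0.001 -0.308] rows 5.5 2.6 t 8.47
```

Emit:
send_rows --steps '[{"ax": 0,"ay": 0,"az": -0.06,"x": 0.1,"y": -0.048,"z": 0,"hand": 1},{"ax": 0,"ay": 0,"az": -0.12,"x": 0.21,"y": -0.1,"z": 0,"hand": 1},{"ax": 0,"ay": 0,"az": -0.18,"x": 0.32,"y": -0.152,"z": 0,"hand": 1},{"ax": 0,"ay": 0,"az": -0.24,"x": 0.43,"y": -0.205,"z": 0,"hand": 1},{"ax": 0,"ay": 0,"az": -0.308,"x": 0.53,"y": -0.254,"z": 0,"hand": 1}]'

```text
t: 9.1
tcp_pos: [0.5722, 0.0299, 0.2277]
tool_rot: [0.654, 0.756, 0.001, 0.0]
contact_force: [0.8, 0.5, 0.2]
width: 1.0
finger_force: 0.0
```

```bash
python3 -c "
from h import *
plan(.568,.06,.2,8)"
```

```text
shift [0.061 0.    0.055] turn [ 0.001 -0.     0.003] rows 0.7 0.0 t 9.1
```

Emit:
send_rows --steps '[{"ax": 0,"ay": 0,"az": 0,"x": 0.03,"y": 0,"z": 0.025,"hand": 1},{"ax": 0,"ay": 0,"az": 0,"x": 0.061,"y": 0,"z": 0.055,"hand": 1},{"ax": 0,"ay": 0,"az": 0,"x": 0.061,"y": 0,"z": 0.055,"hand": 1},{"ax": 0,"ay": 0,"az": 0,"x": 0.061,"y": 0,"z": 0.055,"hand": 1},{"ax": 0,"ay": 0,"az": 0,"x": 0.061,"y": 0,"z": 0.055,"hand": 1}]'

```text
t: 9.72
tcp_pos: [0.57, 0.0558, 0.2023]
tool_rot: [0.657, 0.754, 0.002, 0.002]
contact_force: [0.1, -0.7, -0.1]
width: 1.001
finger_force: 0.0
```

```bash
python3 -c "
from h import *
c=shot('wrist','w5');plan(.568,.078,.13,8)
cv2.imwrite('pics/w5b.png',cv2.resize(c['img'],(800,600),interpolation=2))"
```

```text
shift [0.044 0.002 0.145] turn [ 0.003  0.    -0.001] rows 1.2 0.0 t 9.78
```

View pics/w5b.png

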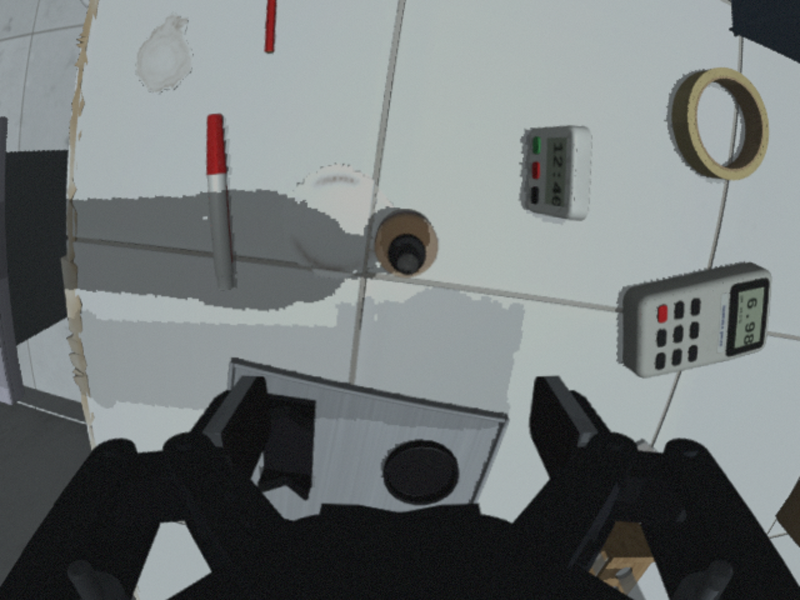

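Run:
```python
from h import *
W=dict(load('w5'));V=dict(load('w2'))
f=lambda x,y,z:atz(W,rayf(W,(x/1.25,y/1.25)),z)[:2]
print(W['eye'],f(408,260,.108),f(406,252,.08),f(407,242,.047), 'w2',[atz(V,rayf(V,p),z)[:2] for p,z in [((258,391),.108)]])
print(tri([W['eye'],V['eye']],[rayf(W,(408/1.25,260/1.25)),rayf(V,(258,391))]))
print('pen',f(215,114,.008),f(225,289,.008),'timer ft',f(568,126,.056),f(562,218,.056),'bt',f(591,128,.056),f(587,218,.056),'fb',f(525,128,.01),f(522,208,.01))
```

```text
[0.5589 0.1267 0.3449] [0.5707 0.0798] [0.5702 0.0788] [0.5714 0.0795] w2 [array([0.572 , 0.0827])]
(array([0.5716, 0.079 , 0.1037]), [np.float64(0.0007698847936729595), np.float64(0.000769884793673039)])
pen [0.4171 0.1536] [0.4364 0.019 ] timer ft [0.6621 0.1718] [0.6684 0.112 ] bt [0.6782 0.1743] [0.686  0.1152] fb [0.6458 0.1704] [0.6532 0.1115]
```

Emit:
send_rows --force 40 --steps '[{"ax": 0.003,"ay": 0,"az": 0,"x": 0.045,"y": 0.008,"z": 0.06,"hand": 1},{"ax": 0.003,"ay": 0,"az": 0,"x": 0.045,"y": 0.008,"z": 0.16,"hand": 1},{"ax": 0.003,"ay": 0,"az": 0,"x": 0.045,"y": 0.008,"z": 0.24,"hand": 1},{"ax": 0.003,"ay": 0,"az": 0,"x": 0.045,"y": 0.008,"z": 0.273,"hand": 1},{"ax": 0.003,"ay": 0,"az": 0,"x": 0.045,"y": 0.008,"z": 0.273,"hand": 0.9}]'

```text
t: 10.4
tcp_pos: [0.5706, 0.0798, 0.065]
tool_rot: [0.656, 0.755, -0.001, -0.001]
contact_force: [0.5, 0.2, 0.8]
width: 0.901
finger_force: 0.0
```

```bash
python3 -c "
from h import *
plan(.571,.079,.066,8)"
```

```text
shift [-0.002  0.001 -0.002] turn [-0.001  0.    -0.   ] rows 0.0 0.0 t 10.4
```

Emit:
send_rows --force 40 --steps '[{"ax": 0,"ay": 0,"az": 0,"x": 0,"y": 0,"z": -0.002,"hand": 0.7},{"ax": 0,"ay": 0,"az": 0,"x": 0,"y": 0,"z": -0.002,"hand": 0.5},{"ax": 0,"ay": 0,"az": 0,"x": 0,"y": 0,"z": -0.002,"hand": 0.3},{"ax": 0,"ay": 0,"az": 0,"x": 0,"y": 0,"z": -0.002,"hand": 0.1},{"ax": 0,"ay": 0,"az": 0,"x": 0,"y": 0,"z": -0.002,"hand": 0.1}]'

```text
t: 11.02
tcp_pos: [0.5714, 0.0805, 0.0674]
tool_rot: [0.656, 0.755, 0.0, -0.0]
contact_force: [-0.7, 0.7, 6.4]
width: 0.25
finger_force: 39.0
```

Emit:
send_rows --force 50 --steps '[{"ax": 0,"ay": 0,"az": 0,"x": 0,"y": 0,"z": 0,"hand": 0.1},{"ax": 0,"ay": 0,"az": 0,"x": 0,"y": 0,"z": -0.04,"hand": 0.1},{"ax": 0,"ay": 0,"az": 0,"x": 0,"y": 0,"z": -0.1,"hand": 0.1},{"ax": 0,"ay": 0,"az": 0,"x": 0,"y": 0,"z": -0.14,"hand": 0.1},{"ax": 0,"ay": 0,"az": 0,"x": 0,"y": 0,"z": -0.14,"hand": 0.1}]'

```text
t: 11.65
tcp_pos: [0.5718, 0.0805, 0.1375]
tool_rot: [0.656, 0.755, 0.001, 0.0]
contact_force: [-0.7, -0.1, -2.0]
width: 0.24
finger_force: 49.1
```

```bash
python3 -c "
from h import *
plan(.6145,-.1285,.135,-8)"
```

```text
shift [-0.426  0.026  0.005] turn [ 0.001 -0.     0.178] rows 3.4 1.5 t 11.65
```

Emit:
send_rows --steps '[{"ax": 0,"ay": 0,"az": 0.04,"x": -0.07,"y": 0.004,"z": 0,"hand": 0.1},{"ax": 0,"ay": 0,"az": 0.08,"x": -0.17,"y": 0.01,"z": 0,"hand": 0.1},{"ax": 0,"ay": 0,"az": 0.12,"x": -0.27,"y": 0.016,"z": 0,"hand": 0.1},{"ax": 0,"ay": 0,"az": 0.16,"x": -0.36,"y": 0.022,"z": 0,"hand": 0.1},{"ax": 0,"ay": 0,"az": 0.178,"x": -0.426,"y": 0.026,"z": 0,"hand": 0.1}]'

```text
t: 12.28
tcp_pos: [0.6125, -0.1313, 0.1346]
tool_rot: [0.756, 0.655, -0.002, -0.001]
contact_force: [-0.0, -0.2, -1.8]
width: 0.243
finger_force: 49.1
```

Emit:
send_rows --steps '[{"ax": 0,"ay": 0,"az": 0,"x": 0,"y": 0,"z": 0,"hand": 0.1},{"ax": 0,"ay": 0,"az": 0,"x": 0,"y": 0,"z": 0,"hand": 0.1},{"ax": 0,"ay": 0,"az": 0,"x": 0,"y": 0,"z": 0.03,"hand": 0.1},{"ax": 0,"ay": 0,"az": 0,"x": 0,"y": 0,"z": 0.06,"hand": 0.1},{"ax": 0,"ay": 0,"az": 0,"x": 0,"y": 0,"z": 0.06,"hand": 0.1}]'

```text
t: 12.9
tcp_pos: [0.6119, -0.1276, 0.1039]
tool_rot: [0.754, 0.657, -0.002, -0.002]
contact_force: [-0.3, 0.4, -0.5]
width: 0.244
finger_force: 49.2
```

```bash
python3 -c "
from h import *
c=shot('wrist','w6');cv2.imwrite('pics/w6b.png',c['img']);plan(.6145,-.1285,.075,-8)"
```

```text
shift [-0.     0.004  0.06 ] turn [-0.002  0.     0.001] rows 0.5 0.0 t 12.95
```

View pics/w6b.png

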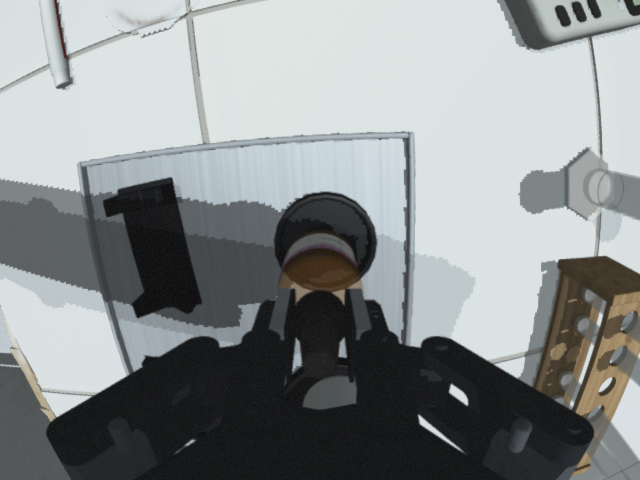

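Run:
```python
from h import *
W=dict(load('w6'))
f=lambda x,y,z:atz(W,rayf(W,(x,y)),z)[:2]
print('nest',f(325.5,243,.016), f(275,243,.016),f(376,243,.016),f(326,192,.016))
print('cradle notch',f(139,197,.025),f(168,307,.025))
plan(.614,-.128,.075,-8)
```

```text
nest [ 0.6147 -0.1262] [ 0.5822 -0.1218] [ 0.6474 -0.1307] [ 0.6195 -0.0932]
cradle notch [ 0.4983 -0.0758] [ 0.4985 -0.1554]
shift [0.001 0.003 0.06 ] turn [-0.002  0.     0.001] rows 0.5 0.0 t 12.95
```

Emit:
send_rows --steps '[{"ax": 0,"ay": 0,"az": 0,"x": 0.001,"y": 0.004,"z": 0.02,"hand": 0.1},{"ax": 0,"ay": 0,"az": 0,"x": 0.001,"y": 0.004,"z": 0.04,"hand": 0.1},{"ax": 0,"ay": 0,"az": 0,"x": 0.001,"y": 0.004,"z": 0.053,"hand": 0.1},{"ax": 0,"ay": 0,"az": 0,"x": 0.001,"y": 0.004,"z": 0.06,"hand": 0.1},{"ax": 0,"ay": 0,"az": 0,"x": 0.001,"y": 0.004,"z": 0.06,"hand": 0.1}]'

```text
t: 13.58
tcp_pos: [0.6153, -0.1286, 0.076]
tool_rot: [0.755, 0.656, -0.001, -0.0]
contact_force: [-0.1, 0.3, -1.8]
width: 0.241
finger_force: 49.2
```

Emit:
send_rows --steps '[{"ax": 0,"ay": 0,"az": 0,"x": 0,"y": 0,"z": 0.003,"hand": 0.1},{"ax": 0,"ay": 0,"az": 0,"x": 0,"y": 0,"z": 0.005,"hand": 0.1},{"ax": 0,"ay": 0,"az": 0,"x": 0,"y": 0,"z": 0.005,"hand": 0.1},{"ax": 0,"ay": 0,"az": 0,"x": 0,"y": 0,"z": 0.005,"hand": 0.1},{"ax": 0,"ay": 0,"az": 0,"x": 0,"y": 0,"z": 0.005,"hand": 0.1}]'

```text
t: 14.2
tcp_pos: [0.6157, -0.1287, 0.0745]
tool_rot: [0.755, 0.656, -0.0, -0.0]
contact_force: [-2.0, 0.3, 5.4]
width: 0.241
finger_force: 49.8
```

Emit:
send_rows --steps '[{"ax": 0,"ay": 0,"az": 0,"x": 0,"y": 0,"z": 0,"hand": 0.3},{"ax": 0,"ay": 0,"az": 0,"x": 0,"y": 0,"z": 0,"hand": 0.45},{"ax": 0,"ay": 0,"az": 0,"x": 0,"y": 0,"z": 0,"hand": 0.6},{"ax": 0,"ay": 0,"az": 0,"x": 0,"y": 0,"z": 0,"hand": 0.75},{"ax": 0,"ay": 0,"az": 0,"x": 0,"y": 0,"z": -0.01,"hand": 0.9}]'

```text
t: 14.82
tcp_pos: [0.6151, -0.1285, 0.0785]
tool_rot: [0.755, 0.656, -0.001, -0.001]
contact_force: [-0.4, 0.3, 0.2]
width: 0.898
finger_force: 0.0
```

Emit:
send_rows --steps '[{"ax": 0,"ay": 0,"az": 0,"x": 0,"y": 0,"z": -0.05,"hand": 1},{"ax": 0,"ay": 0,"az": 0,"x": 0,"y": 0,"z": -0.14,"hand": 1},{"ax": 0,"ay": 0,"az": 0,"x": 0,"y": 0,"z": -0.22,"hand": 1},{"ax": 0,"ay": 0,"az": 0,"x": 0,"y": 0,"z": -0.22,"hand": 1},{"ax": 0,"ay": 0,"az": 0,"x": 0,"y": 0,"z": -0.22,"hand": 1}]'

```text
t: 15.45
tcp_pos: [0.6153, -0.1284, 0.1885]
tool_rot: [0.755, 0.656, -0.0, -0.001]
contact_force: [-0.2, 0.0, -1.0]
width: 0.995
finger_force: 0.0
```

```bash
python3 -c "
from h import *
plan(.668,.1425,.16,-84)"
```

```text
shift [0.551 0.029 0.057] turn [-0.001  0.001  0.845] rows 4.4 7.1 t 15.45
```

Emit:
send_rows --steps '[{"ax": 0,"ay": 0,"az": 0.1,"x": 0.05,"y": 0.003,"z": 0,"hand": 1},{"ax": 0,"ay": 0,"az": 0.21,"x": 0.16,"y": 0.008,"z": 0,"hand": 1},{"ax": 0,"ay": 0,"az": 0.32,"x": 0.27,"y": 0.014,"z": 0,"hand": 1},{"ax": 0,"ay": 0,"az": 0.43,"x": 0.38,"y": 0.02,"z": 0,"hand": 1},{"ax": 0,"ay": 0,"az": 0.54,"x": 0.48,"y": 0.025,"z": 0,"hand": 1}]'

```text
t: 16.08
tcp_pos: [0.6605, 0.1097, 0.1868]
tool_rot: [0.958, 0.285, -0.002, -0.0]
contact_force: [1.0, 0.2, 0.0]
width: 1.001
finger_force: 0.0
```

```bash
python3 -c "
from h import *
plan(.668,.1425,.12,-84)"
```

```text
shift [ 0.049 -0.046  0.133] turn [-0.     0.003  0.301] rows 1.2 2.5 t 16.07
```

Emit:
send_rows --steps '[{"ax": 0,"ay": 0,"az": 0.1,"x": 0.02,"y": -0.02,"z": 0.04,"hand": 1},{"ax": 0,"ay": 0,"az": 0.2,"x": 0.049,"y": -0.046,"z": 0.09,"hand": 1},{"ax": 0,"ay": 0,"az": 0.301,"x": 0.049,"y": -0.046,"z": 0.133,"hand": 1},{"ax": 0,"ay": 0,"az": 0.301,"x": 0.049,"y": -0.046,"z": 0.133,"hand": 1},{"ax": 0,"ay": 0,"az": 0.301,"x": 0.049,"y": -0.046,"z": 0.133,"hand": 1}]'

```text
t: 16.7
tcp_pos: [0.669, 0.1394, 0.1223]
tool_rot: [0.998, 0.056, -0.001, 0.0]
contact_force: [-0.1, 0.3, 0.8]
width: 1.0
finger_force: 0.0
```

```bash
python3 -c "
from h import *
c=shot('wrist','w7');cv2.imwrite('pics/w7b.png',c['img']);plan(.668,.1425,.022,-84)"
```

```text
shift [-0.002 -0.006  0.202] turn [0.    0.    0.004] rows 1.6 0.0 t 16.75
```

View pics/w7b.png

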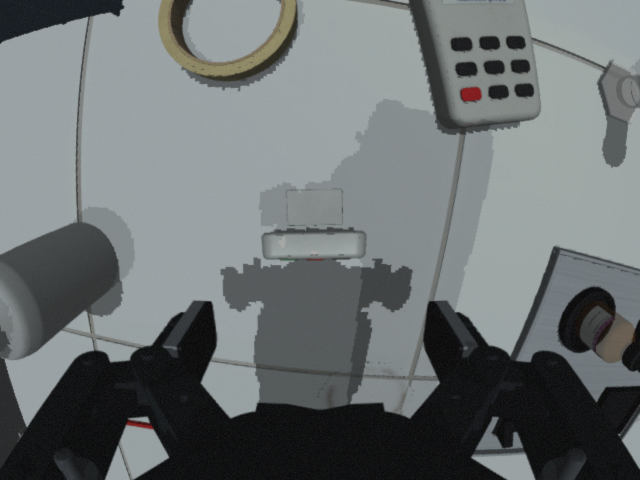

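Run:
```python
from h import *
W=dict(load('w7'))
f=lambda x,y,z:atz(W,rayf(W,(x,y)),z)[:2]
print('topback',f(264,234,.056),f(365,232,.056),'topfront',f(264,258,.056),f(366,257,.056),'foot back',f(315,189,.002),'footfront',f(315,226,.002))
print('tray', 'amber nest',f(590,320,.016))
```

```text
topback [0.6789 0.173 ] [0.6868 0.1143] topfront [0.664 0.172] [0.6715 0.1114] foot back [0.7004 0.1458] footfront [0.6733 0.1429]
tray amber nest [ 0.6174 -0.1247]
```

Emit:
send_rows --force 30 --steps '[{"ax": 0,"ay": 0,"az": -0.01,"x": 0,"y": -0.006,"z": 0.05,"hand": 1},{"ax": 0,"ay": 0,"az": -0.01,"x": 0,"y": -0.006,"z": 0.12,"hand": 1},{"ax": 0,"ay": 0,"az": -0.01,"x": 0,"y": -0.006,"z": 0.18,"hand": 1},{"ax": 0,"ay": 0,"az": -0.01,"x": 0,"y": -0.006,"z": 0.202,"hand": 1},{"ax": 0,"ay": 0,"az": -0.01,"x": 0,"y": -0.006,"z": 0.202,"hand": 1}]'

```text
t: 17.38
tcp_pos: [0.6688, 0.1428, 0.0216]
tool_rot: [0.998, 0.063, -0.0, 0.0]
contact_force: [0.5, -0.1, -0.0]
width: 1.002
finger_force: 0.0
```

Emit:
send_rows --force 30 --steps '[{"ax": 0,"ay": 0,"az": 0,"x": 0,"y": 0,"z": 0,"hand": 0.85},{"ax": 0,"ay": 0,"az": 0,"x": 0,"y": 0,"z": 0,"hand": 0.75},{"ax": 0,"ay": 0,"az": 0,"x": 0,"y": 0,"z": 0,"hand": 0.6},{"ax": 0,"ay": 0,"az": 0,"x": 0,"y": 0,"z": 0,"hand": 0.5},{"ax": 0,"ay": 0,"az": 0,"x": 0,"y": 0,"z": 0,"hand": 0.5}]'

```text
t: 18.0
tcp_pos: [0.6695, 0.1433, 0.0226]
tool_rot: [0.998, 0.063, 0.0, -0.0]
contact_force: [-0.6, -0.2, 5.8]
width: 0.701
finger_force: 33.8
```

```bash
python3 -c "
from h import *
plan(.48,-.253,.14,-95);print(status.get_obs()['joint_pos'])"
```

```text
shift [-0.476  0.738 -0.236] turn [-0.    -0.001  0.136] rows 7.3 1.1 t 18.0
[-0.7243  0.6356  0.6538  1.584  -0.4254  1.0672 -1.4016]
```

Emit:
send_rows --force 40 --steps '[{"ax": 0,"ay": 0,"az": 0,"x": 0,"y": 0,"z": -0.04,"hand": 0.5},{"ax": 0,"ay": 0,"az": 0,"x": 0,"y": 0,"z": -0.12,"hand": 0.5},{"ax": 0,"ay": 0,"az": 0,"x": 0,"y": 0,"z": -0.22,"hand": 0.5},{"ax": 0,"ay": 0,"az": 0,"x": 0,"y": 0,"z": -0.3,"hand": 0.5},{"ax": 0,"ay": 0,"az": 0,"x": 0,"y": 0,"z": -0.33,"hand": 0.5}]'

```text
t: 18.62
tcp_pos: [0.67, 0.1429, 0.1898]
tool_rot: [0.998, 0.063, 0.002, -0.0]
contact_force: [-0.6, -0.2, -1.8]
width: 0.694
finger_force: 44.0
```

Emit:
send_rows --steps '[{"ax": 0,"ay": 0,"az": 0.02,"x": -0.05,"y": 0.075,"z": 0,"hand": 0.5},{"ax": 0,"ay": 0,"az": 0.05,"x": -0.11,"y": 0.17,"z": 0,"hand": 0.5},{"ax": 0,"ay": 0,"az": 0.08,"x": -0.17,"y": 0.265,"z": 0,"hand": 0.5},{"ax": 0,"ay": 0,"az": 0.11,"x": -0.23,"y": 0.36,"z": 0,"hand": 0.5},{"ax": 0,"ay": 0,"az": 0.136,"x": -0.29,"y": 0.45,"z": 0,"hand": 0.5}]'

```text
t: 19.25
tcp_pos: [0.5514, -0.0999, 0.1854]
tool_rot: [0.999, -0.045, -0.001, 0.0]
contact_force: [0.7, 0.5, -0.7]
width: 0.695
finger_force: 44.1
```

```bash
python3 -c "
from h import *
plan(.481,-.255,.19,-95)"
```

```text
shift [-0.113  0.321 -0.009] turn [ 0.     0.002 -0.001] rows 2.7 0.0 t 19.25
```

Emit:
send_rows --steps '[{"ax": 0,"ay": 0,"az": 0,"x": -0.04,"y": 0.11,"z": 0,"hand": 0.5},{"ax": 0,"ay": 0,"az": 0,"x": -0.08,"y": 0.22,"z": 0,"hand": 0.5},{"ax": 0,"ay": 0,"az": 0,"x": -0.12,"y": 0.32,"z": 0,"hand": 0.5},{"ax": 0,"ay": 0,"az": 0,"x": -0.12,"y": 0.32,"z": 0,"hand": 0.5},{"ax": 0,"ay": 0,"az": 0,"x": -0.12,"y": 0.32,"z": 0,"hand": 0.5}]'

```text
t: 19.88
tcp_pos: [0.4792, -0.2517, 0.1858]
tool_rot: [0.999, -0.044, -0.001, -0.0]
contact_force: [1.5, 0.5, -0.9]
width: 0.693
finger_force: 44.1
```

```bash
python3 -c "
from h import *
plan(.477,-.255,.06,-95.3)"
```

```text
shift [-0.003  0.007  0.252] turn [-0.001  0.001  0.003] rows 2.0 0.0 t 19.88
```

Emit:
send_rows --steps '[{"ax": 0,"ay": 0,"az": 0,"x": -0.003,"y": 0.007,"z": 0.06,"hand": 0.5},{"ax": 0,"ay": 0,"az": 0,"x": -0.003,"y": 0.007,"z": 0.15,"hand": 0.5},{"ax": 0,"ay": 0,"az": 0,"x": -0.003,"y": 0.007,"z": 0.23,"hand": 0.5},{"ax": 0,"ay": 0,"az": 0,"x": -0.003,"y": 0.007,"z": 0.29,"hand": 0.5},{"ax": 0,"ay": 0,"az": 0,"x": -0.003,"y": 0.007,"z": 0.3,"hand": 0.5}]'

```text
t: 20.5
tcp_pos: [0.4764, -0.2533, 0.034]
tool_rot: [0.999, -0.042, -0.003, -0.001]
contact_force: [-1.0, 0.9, -0.9]
width: 0.692
finger_force: 44.1
```

Emit:
send_rows --steps '[{"ax": 0,"ay": 0,"az": 0,"x": 0,"y": 0,"z": 0,"hand": 0.5},{"ax": 0,"ay": 0,"az": 0,"x": 0,"y": 0,"z": 0.006,"hand": 0.5},{"ax": 0,"ay": 0,"az": 0,"x": 0,"y": 0,"z": 0.012,"hand": 0.5},{"ax": 0,"ay": 0,"az": 0,"x": 0,"y": 0,"z": 0.015,"hand": 0.5},{"ax": 0,"ay": 0,"az": 0,"x": 0,"y": 0,"z": 0.015,"hand": 0.5}]'

```text
t: 21.12
tcp_pos: [0.4778, -0.2559, 0.0297]
tool_rot: [0.999, -0.044, -0.0, -0.0]
contact_force: [-2.1, 2.0, 5.1]
width: 0.696
finger_force: 44.6
```

```bash
python3 -c "
from h import *
c=shot('wrist','w8');cv2.imwrite('pics/w8b.png',c['img']);plan(.477,-.255,.0295,-95.3)"
```

```text
shift [-0.002 -0.002  0.   ] turn [-0.     0.     0.003] rows 0.0 0.0 t 21.18
```

View pics/w8b.png

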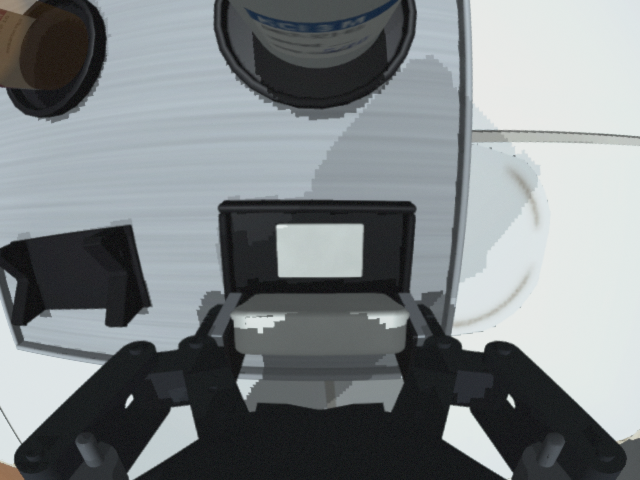

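Emit:
send_rows --steps '[{"ax": 0,"ay": 0,"az": 0,"x": 0,"y": 0,"z": 0,"hand": 0.75},{"ax": 0,"ay": 0,"az": 0,"x": 0,"y": 0,"z": 0,"hand": 0.82},{"ax": 0,"ay": 0,"az": 0,"x": 0,"y": 0,"z": 0,"hand": 0.9},{"ax": 0,"ay": 0,"az": 0,"x": 0,"y": 0,"z": 0,"hand": 0.9},{"ax": 0,"ay": 0,"az": 0,"x": 0,"y": 0,"z": -0.01,"hand": 0.9}]'

```text
t: 21.8
tcp_pos: [0.4771, -0.2558, 0.0338]
tool_rot: [0.999, -0.044, -0.001, 0.0]
contact_force: [-0.1, 0.4, -1.1]
width: 0.9
finger_force: 0.0
```

Emit:
send_rows --steps '[{"ax": 0,"ay": 0,"az": 0,"x": 0,"y": 0,"z": -0.05,"hand": 0.9},{"ax": 0,"ay": 0,"az": 0,"x": 0,"y": 0,"z": -0.14,"hand": 0.9},{"ax": 0,"ay": 0,"az": 0,"x": 0,"y": 0,"z": -0.24,"hand": 0.8},{"ax": 0,"ay": 0,"az": 0,"x": 0,"y": 0,"z": -0.3,"hand": 0.7},{"ax": 0,"ay": 0,"az": 0,"x": 0,"y": 0,"z": -0.3,"hand": 0.6}]'

```text
t: 22.42
tcp_pos: [0.4791, -0.2567, 0.1866]
tool_rot: [0.999, -0.044, 0.002, 0.0]
contact_force: [-0.1, 0.6, -0.2]
width: 0.601
finger_force: 0.0
```

```bash
python3 -c "
from h import *
plan(.427,.0863,.12,8.2);plan(.45,-.1,.18,-40)"
```

```text
shift [-0.164 -0.674  0.132] turn [ 0.003 -0.002 -1.147] rows 5.7 9.6 t 22.43
shift [-0.085 -0.307  0.013] turn [ 0.002 -0.002 -0.611] rows 2.6 5.1 t 22.43
```

Emit:
send_rows --steps '[{"ax": 0,"ay": 0,"az": -0.11,"x": -0.015,"y": -0.05,"z": 0,"hand": 0.6},{"ax": 0,"ay": 0,"az": -0.22,"x": -0.03,"y": -0.11,"z": 0,"hand": 0.6},{"ax": 0,"ay": 0,"az": -0.33,"x": -0.045,"y": -0.18,"z": 0,"hand": 0.6},{"ax": 0,"ay": 0,"az": -0.44,"x": -0.06,"y": -0.25,"z": 0,"hand": 0.6},{"ax": 0,"ay": 0,"az": -0.55,"x": -0.08,"y": -0.32,"z": 0,"hand": 0.6}]'

```text
t: 23.05
tcp_pos: [0.4507, -0.0917, 0.1829]
tool_rot: [0.925, 0.381, -0.001, -0.0]
contact_force: [0.1, 1.2, 0.3]
width: 0.6
finger_force: 0.0
```

```bash
python3 -c "
from h import *
plan(.427,.0863,.12,8.2)"
```

```text
shift [ 0.217 -0.286  0.126] turn [-0.002  0.001 -0.593] rows 3.0 5.0 t 23.05
```

Emit:
send_rows --steps '[{"ax": 0,"ay": 0,"az": -0.12,"x": 0.045,"y": -0.06,"z": 0.01,"hand": 0.6},{"ax": 0,"ay": 0,"az": -0.24,"x": 0.1,"y": -0.13,"z": 0.03,"hand": 0.6},{"ax": 0,"ay": 0,"az": -0.355,"x": 0.15,"y": -0.2,"z": 0.06,"hand": 0.6},{"ax": 0,"ay": 0,"az": -0.47,"x": 0.2,"y": -0.265,"z": 0.1,"hand": 0.6},{"ax": 0,"ay": 0,"az": -0.58,"x": 0.217,"y": -0.286,"z": 0.126,"hand": 0.6}]'

```text
t: 23.68
tcp_pos: [0.4269, 0.0872, 0.1189]
tool_rot: [0.661, 0.75, -0.002, -0.001]
contact_force: [-0.7, -0.5, 0.2]
width: 0.603
finger_force: 0.0
```

```bash
python3 -c "
from h import *
plan(.427,.0863,.06,8.2)"
```

```text
shift [-0.002  0.     0.118] turn [-0.003  0.    -0.011] rows 0.9 0.1 t 23.68
```

Emit:
send_rows --force 30 --steps '[{"ax": 0,"ay": 0,"az": -0.011,"x": -0.002,"y": 0,"z": 0.05,"hand": 0.6},{"ax": 0,"ay": 0,"az": -0.011,"x": -0.002,"y": 0,"z": 0.12,"hand": 0.6},{"ax": 0,"ay": 0,"az": -0.011,"x": -0.002,"y": 0,"z": 0.19,"hand": 0.6},{"ax": 0,"ay": 0,"az": -0.011,"x": -0.002,"y": 0,"z": 0.225,"hand": 0.6},{"ax": 0,"ay": 0,"az": -0.011,"x": -0.002,"y": 0,"z": 0.227,"hand": 0.6}]'

```text
t: 24.3
tcp_pos: [0.4268, 0.083, 0.0055]
tool_rot: [0.658, 0.753, -0.003, -0.001]
contact_force: [0.3, -0.3, -0.4]
width: 0.599
finger_force: 0.0
```

```bash
python3 -c "
from h import *
plan(.427,.0863,.003,8.2)"
```

```text
shift [0.007 0.001 0.005] turn [-0.004  0.001 -0.006] rows 0.1 0.1 t 24.3
```

Emit:
send_rows --force 30 --steps '[{"ax": -0.002,"ay": 0,"az": -0.003,"x": 0.006,"y": 0,"z": 0.004,"hand": 0.5},{"ax": -0.002,"ay": 0,"az": -0.003,"x": 0.006,"y": 0,"z": 0.004,"hand": 0.35},{"ax": -0.002,"ay": 0,"az": -0.003,"x": 0.006,"y": 0,"z": 0.004,"hand": 0.2},{"ax": -0.002,"ay": 0,"az": -0.003,"x": 0.006,"y": 0,"z": 0.004,"hand": 0.05},{"ax": -0.002,"ay": 0,"az": -0.003,"x": 0.006,"y": 0,"z": 0.004,"hand": 0.05}]'

```text
t: 24.92
tcp_pos: [0.4291, 0.0874, 0.0062]
tool_rot: [0.656, 0.754, 0.001, 0.001]
contact_force: [-1.1, 0.5, 6.8]
width: 0.163
finger_force: 29.6
```

```bash
python3 -c "
from h import *
plan(.427,.0863,.003,8.2)"
```

```text
shift [-0.002 -0.005  0.006] turn [ 0.002 -0.    -0.003] rows 0.1 0.0 t 24.93
```

Emit:
send_rows --force 40 --steps '[{"ax": 0,"ay": 0,"az": 0,"x": 0,"y": 0,"z": -0.03,"hand": 0.05},{"ax": 0,"ay": 0,"az": 0,"x": 0,"y": 0,"z": -0.08,"hand": 0.05},{"ax": 0,"ay": 0,"az": 0,"x": 0,"y": 0,"z": -0.14,"hand": 0.05},{"ax": 0,"ay": 0,"az": 0,"x": 0,"y": 0,"z": -0.18,"hand": 0.05},{"ax": 0,"ay": 0,"az": 0,"x": 0,"y": 0,"z": -0.18,"hand": 0.05}]'

```text
t: 25.55
tcp_pos: [0.4296, 0.0874, 0.0972]
tool_rot: [0.656, 0.754, 0.003, 0.001]
contact_force: [-0.2, 0.5, 0.4]
width: 0.156
finger_force: 39.1
```

```bash
python3 -c "
from h import *
plan(.497,-.1165,.095,0)"
```

```text
shift [-0.423  0.077  0.004] turn [ 0.004 -0.001  0.088] rows 3.4 0.7 t 25.55
```

Emit:
send_rows --steps '[{"ax": 0,"ay": 0,"az": 0.03,"x": -0.07,"y": 0.013,"z": 0,"hand": 0.05},{"ax": 0,"ay": 0,"az": 0.06,"x": -0.17,"y": 0.031,"z": 0,"hand": 0.05},{"ax": 0,"ay": 0,"az": 0.088,"x": -0.27,"y": 0.049,"z": 0,"hand": 0.05},{"ax": 0,"ay": 0,"az": 0.088,"x": -0.36,"y": 0.066,"z": 0,"hand": 0.05},{"ax": 0,"ay": 0,"az": 0.088,"x": -0.423,"y": 0.077,"z": 0,"hand": 0.05}]'

```text
t: 26.18
tcp_pos: [0.4953, -0.1196, 0.0948]
tool_rot: [0.708, 0.706, -0.0, 0.001]
contact_force: [0.6, 0.3, 0.1]
width: 0.161
finger_force: 39.1
```

Emit:
send_rows --steps '[{"ax": 0,"ay": 0,"az": 0,"x": 0,"y": 0,"z": 0,"hand": 0.05},{"ax": 0,"ay": 0,"az": 0,"x": 0,"y": 0,"z": 0,"hand": 0.05},{"ax": 0,"ay": 0,"az": 0,"x": 0,"y": 0,"z": 0,"hand": 0.05},{"ax": 0,"ay": 0,"az": 0,"x": 0,"y": 0,"z": 0,"hand": 0.05},{"ax": 0,"ay": 0,"az": 0,"x": 0,"y": 0,"z": 0,"hand": 0.05}]'

```text
t: 26.8
tcp_pos: [0.4957, -0.1165, 0.0956]
tool_rot: [0.707, 0.708, 0.001, 0.001]
contact_force: [0.3, 0.0, 0.4]
width: 0.158
finger_force: 39.1
```

```bash
python3 -c "
from h import *
c=shot('wrist','w9');cv2.imwrite('pics/w9b.png',cv2.resize(c['img'],(800,600),interpolation=2));plan(.497,-.1165,.04,0)"
```

```text
shift [0.    0.002 0.111] turn [ 0.001 -0.     0.001] rows 0.9 0.0 t 26.85
```

View pics/w9b.png

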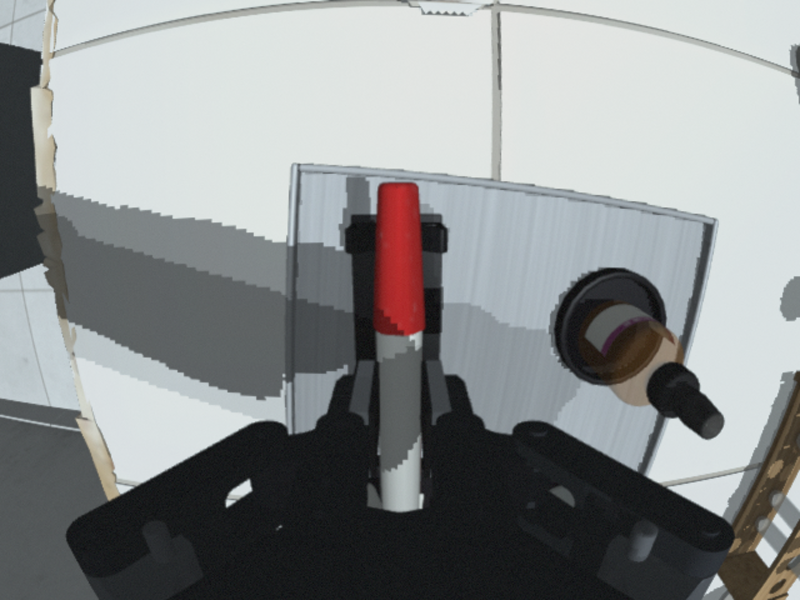

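Run:
```python
from h import *
W=dict(load('w9'))
f=lambda x,y,z:atz(W,rayf(W,(x/1.25,y/1.25)),z)[:2]
print('penend',f(398,184,.1),'boundary',f(400,333,.1),'notch outer edge top',f(346,225,.031),f(447,225,.031),f(397,216,.031),'inner',f(397,252,.031))
```

```text
penend [ 0.4944 -0.0499] boundary [ 0.4951 -0.0964] notch outer edge top [ 0.4709 -0.0706] [ 0.5163 -0.0706] [ 0.4939 -0.0666] inner [ 0.4939 -0.083 ]
```

Emit:
send_rows --steps '[{"ax": 0,"ay": 0,"az": 0,"x": 0.002,"y": -0.001,"z": 0.04,"hand": 0.05},{"ax": 0,"ay": 0,"az": 0,"x": 0.002,"y": -0.001,"z": 0.09,"hand": 0.05},{"ax": 0,"ay": 0,"az": 0,"x": 0.002,"y": -0.001,"z": 0.13,"hand": 0.05},{"ax": 0,"ay": 0,"az": 0,"x": 0.002,"y": -0.001,"z": 0.142,"hand": 0.05},{"ax": 0,"ay": 0,"az": 0,"x": 0.002,"y": -0.001,"z": 0.142,"hand": 0.05}]'

```text
t: 27.48
tcp_pos: [0.4954, -0.1162, 0.0247]
tool_rot: [0.707, 0.707, 0.001, 0.001]
contact_force: [-0.5, 0.3, 0.5]
width: 0.158
finger_force: 39.1
```

Emit:
send_rows --steps '[{"ax": 0,"ay": 0,"az": 0,"x": 0,"y": 0,"z": 0.002,"hand": 0.05},{"ax": 0,"ay": 0,"az": 0,"x": 0,"y": 0,"z": 0.004,"hand": 0.05},{"ax": 0,"ay": 0,"az": 0,"x": 0,"y": 0,"z": 0.004,"hand": 0.05},{"ax": 0,"ay": 0,"az": 0,"x": 0,"y": 0,"z": 0.004,"hand": 0.05},{"ax": 0,"ay": 0,"az": 0,"x": 0,"y": 0,"z": 0.004,"hand": 0.05}]'

```text
t: 28.1
tcp_pos: [0.496, -0.1163, 0.0243]
tool_rot: [0.707, 0.707, 0.002, 0.001]
contact_force: [-4.1, 0.5, 11.4]
width: 0.158
finger_force: 40.1
```

Emit:
send_rows --force 20 --steps '[{"ax": 0,"ay": 0,"az": 0,"x": 0,"y": -0.003,"z": -0.001,"hand": 0.1},{"ax": 0,"ay": 0,"az": 0,"x": 0,"y": -0.003,"z": 0,"hand": 0.2},{"ax": 0,"ay": 0,"az": 0,"x": 0,"y": -0.003,"z": 0,"hand": 0.3},{"ax": 0,"ay": 0,"az": 0,"x": 0,"y": -0.003,"z": 0,"hand": 0.45},{"ax": 0,"ay": 0,"az": 0,"x": 0,"y": -0.003,"z": 0,"hand": 0.6}]'

```text
t: 28.72
tcp_pos: [0.4938, -0.1161, 0.0224]
tool_rot: [0.707, 0.707, 0.001, 0.001]
contact_force: [0.4, -0.2, 0.1]
width: 0.599
finger_force: 0.0
```

Emit:
send_rows --steps '[{"ax": 0,"ay": 0,"az": 0,"x": 0,"y": 0,"z": -0.03,"hand": 0.6},{"ax": 0,"ay": 0,"az": 0,"x": 0,"y": 0,"z": -0.1,"hand": 0.6},{"ax": 0,"ay": 0,"az": 0,"x": 0,"y": 0,"z": -0.2,"hand": 0.6},{"ax": 0,"ay": 0,"az": 0,"x": 0,"y": 0,"z": -0.3,"hand": 0.6},{"ax": 0,"ay": 0,"az": 0,"x": 0,"y": 0,"z": -0.35,"hand": 0.6}]'

```text
t: 29.35
tcp_pos: [0.4947, -0.117, 0.2012]
tool_rot: [0.707, 0.707, 0.003, 0.002]
contact_force: [0.8, -0.0, -0.3]
width: 0.6
finger_force: 0.0
```

Emit:
send_rows --steps '[{"ax": 0,"ay": 0,"az": 0,"x": -0.02,"y": 0,"z": -0.1,"hand": 0.6},{"ax": 0,"ay": 0,"az": 0,"x": -0.04,"y": 0,"z": -0.15,"hand": 0.6},{"ax": 0,"ay": 0,"az": 0,"x": -0.08,"y": 0,"z": -0.15,"hand": 0.6},{"ax": 0,"ay": 0,"az": 0,"x": -0.08,"y": 0,"z": -0.15,"hand": 0.6},{"ax": 0,"ay": 0,"az": 0,"x": -0.08,"y": 0,"z": -0.15,"hand": 0.6}]'

```text
t: 29.98
tcp_pos: [0.4931, -0.1555, 0.2724]
tool_rot: [0.707, 0.707, 0.001, 0.0]
contact_force: [-0.1, 0.4, 0.3]
width: 0.597
finger_force: 0.0
```

Run:
```python
from h import *
W=shot('wrist','w10');S=shot('scene','s10');T=shot('top','t10')
def red(im): 
    h=cv2.cvtColor(im,cv2.COLOR_BGR2HSV); return (((h[...,0]<8)|(h[...,0]>172))&(h[...,1]>140)&(h[...,2]>60)).astype(np.uint8)
def comps(m,mn=25):
    n,l,s,c=cv2.connectedComponentsWithStats(m); return [(c[i],s[i],l==i) for i in range(1,n) if s[i,4]>mn]
P={}
for nm,I,rf in(('W',W,rayf),('T',T,ray),('S',S,ray)):
    for c,s,m in comps(red(I['img'])):
        pts=cv2.findContours(m.astype(np.uint8),0,1)[0][0]; r=cv2.minAreaRect(pts); b=cv2.boxPoints(r)
        e=sorted([(np.linalg.norm(b[i]-b[i-1]),i) for i in range(4)])[:2]
        ends=[(b[i]+b[i-1])/2 for _,i in e]
        print(nm,c.round(0),s[4],'centre',atz(I,rf(I,c),.024)[:2],'ends',[atz(I,rf(I,q),.024)[:2].round(4) for q in ends])
T0=dict(load('top0'))
for c,s,m in comps(red(T0['img'])): print('T0',c,s[4])
h=cv2.cvtColor(T['img'],cv2.COLOR_BGR2HSV);m=((abs(h[...,0].astype(int)-108)<10)&(h[...,1]>150)&(h[...,2]>80)).astype(np.uint8)
for c,s,_ in comps(m): print('blue T',c,atz(T,ray(T,c),.151)[:2])
d=cv2.absdiff(T['img'],T0['img']).max(2)
print('diff big bottle region',d[165:225,140:200].mean(), 'pencil',d[270:295,185:255].mean(),'ref empty',d[310:345,200:330].mean(),'bottle moved region',d[195:240,212:255].mean())
```

```text
W [563.  38.] 50 centre [0.7875 0.0565] ends [array([0.785, 0.063]), array([0.7898, 0.0502])]
W [320. 125.] 555 centre [ 0.4928 -0.074 ] ends [array([ 0.4929, -0.0501]), array([ 0.4929, -0.0944])]
T [378. 257.] 114 centre [ 0.4929 -0.0744] ends [array([ 0.4943, -0.052 ]), array([ 0.4935, -0.0921])]
S [361. 222.] 63 centre [ 0.4965 -0.0768] ends [array([ 0.4998, -0.0565]), array([ 0.4971, -0.0975])]
T0 [282.6154 293.5385] 78
blue T [485.5778 192.52  ] [ 0.6057 -0.2638]
diff big bottle region 12.143055555555556 pencil 14.146285714285714 ref empty 15.292967032967033 bottle moved region 57.80671834625323
```

```bash
python3 -c "
from h import *
print(status.get_obs()['qvel'].round(3)); print(ticket.finish_job())"
```

```text
[ 0.002  0.002  0.003 -0.001  0.003 -0.     0.004]
the job is handed in; nothing more can be done
None
```

The kit is packed and handed in at about 30 s of the 112 s; no verdict came back. My last camera check put the pen and reagent bottle in place and the white-capped bottle and pencil unmoved. I did not re-image the amber bottle or timer after that; both were upright in their nests when last seen, the timer while still in the gripper.

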